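# Clear a stock bin by feel and repack it

## Task

Pull the cabinet's top drawer out to its stop, feel across the floor of the dark steel bin for the one loose levelling foot left in it, and put that foot into the drawer. Only when the bin is empty, load every carton on the bench into it, so that nothing stands above its rim, and leave the drawer pushed fully shut with the foot inside. Leave the other things on the bench where they are.

Things in the scene. Friction and masses are not known exactly. Their poses are not given: they have to be found in the camera images.
- bin: Dark steel stock bin: open-topped, opaque, fixed to the bench. Outside 124 mm (its x) x 258 mm (its y) x 64 mm high; walls and floor 4 mm, so inside 116 x 250 mm and 60 mm deep. Origin: centre of its underside, on the bench. At the start one loose levelling foot stands somewhere on its floor; see bin_in.
- bin_in (a point): Centre of the bin's inner floor, axes as the bin's. The loose foot stands upright somewhere on this floor; it is dark, its place is not given and must be felt (or seen). It is a round base 70 mm across and 10 mm high with a central upright stud 14 mm thick that ends 50 mm above the underside; 200 g; it slides when pushed low down and tips if dragged by the top of its stud.
- cabinet: Small grey cabinet with two blue-fronted drawers, fixed to the bench; 240 (its x) x 220 (its y) x 200 mm high. Origin: centre of its underside. Its front faces its own -x; drawers slide out to its -x. Only the top drawer is used.
- cabinet_drawer0 (a joint): The top drawer: how far it is pulled out, m; 0 shut, stop at 0.165. It slides with about 1 N of friction and stays where it is left; it may start a little open.
- cabinet_drawer0_handle (a point): Middle of the top drawer's handle: a horizontal steel bar 11 mm thick and 110 mm long along the cabinet's y, its centre line 35 mm in front of the drawer front and 38 mm below the cabinet's top. Axes as the cabinet's.
- liner: Black rubber liner, 193 (its x) x 176 (its y) x 4 mm, covering the floor of the top drawer and moving with it. Origin: centre of its underside; axes as the cabinet's. The drawer is empty; its sides rise 64 mm above the liner's top. With the drawer at its stop, the liner from its x = -0.096 m (at the drawer's front) to at least +0.03 m lies outside the cabinet.
- carton1: White carton with a blue band, 56 (its x) x 36 (its y) x 50 mm high (its z), 60 to 130 g, rigid. Origin: its centre. Starts upright on the bench to the right (-y) of the bin. May be absent (None).
- carton2: Brown carton with a pale band, 56 (its x) x 36 (its y) x 50 mm high (its z), 60 to 130 g, rigid. Origin: its centre. Starts upright on the bench to the right (-y) of the bin. May be absent (None).
- carton3: White carton with a blue band, 56 (its x) x 36 (its y) x 50 mm high (its z), 60 to 130 g, rigid. Origin: its centre. Starts upright on the bench to the right (-y) of the bin. May be absent (None).
- carton4: Brown carton with a pale band, 56 (its x) x 36 (its y) x 50 mm high (its z), 60 to 130 g, rigid. Origin: its centre. Starts upright on the bench to the right (-y) of the bin. May be absent (None).
- carton5: White carton with a blue band, 56 (its x) x 36 (its y) x 50 mm high (its z), 60 to 130 g, rigid. Origin: its centre. Starts upright on the bench to the right (-y) of the bin. May be absent (None).
- mug: Blue mug, 80 mm wide, 90 mm high; a bystander. Origin: centre of its underside.
- tape_roll: Roll of brown tape lying flat, 100 mm across, 48 mm high; a bystander. Origin: centre of its underside.
- spray: White bottle with a red cap, 60 mm across, 170 mm high; a bystander. Origin: centre of its underside.
- wrench: Steel wrench lying flat, 180 mm long along its x; a bystander. Origin: under its middle.
- notes: Yellow block of notes, 76 x 76 x 30 mm; a bystander. Origin: centre of its underside.
- dispenser: Black desk tape dispenser, 150 mm along its x, 60 mm wide, 82 mm high; a bystander. Origin: centre of its underside.
There are look-alikes about, which are no part of the job. What is shaped like the carton5 but orange or purple is not meant.

How it is judged:
By the outcome, as a careful person would: the job done as asked, in the order asked, and still so for the second after the job is handed in, with the robot touching nothing.
Of carton1, carton2, carton3, carton4, carton5 only 3 to 5 are there at a start; the rules pass over those that are not, and their reading is None.
At some moment in a run one of carton1, carton2, carton3, carton4, carton5 may be knocked a few centimetres aside while the robot is not near it.
It also fails if it takes over 210 s, if anything falls off the work surface, if the arm or the gripper's body presses on something with over 40 N, if the wrist force passes 120 N, or if a joint passes its speed limit or range.

## Robot

A 7-joint arm with a two-finger parallel gripper is mounted at the origin on the work surface. World frame = base frame: x ahead of the robot, y to its left, z up, the work surface at z = 0. Lengths are in mm, angles in rad, forces in N, time in s.
With the tool pointing down it reaches from about 400 to 850 mm from the base axis. Payload 4.5 kg.
Tool frame: the origin (TCP) lies at the very end of the fingers, on their centre line; the grasp point (between the pads) lies 19 mm behind it; z points along the fingers, x is the direction in which the jaws open and shut, and the axes are right-handed (so a half turn about z gives the same grasp; the last joint's range is limited). The gripper opens to 85 mm and grips with 20 to 120 N. Pads are 22 mm wide; open, the fingers measure 114 mm over their backs; the gripper's body (76 mm by 85 mm) begins 54 mm behind the grasp point. The pads swing forward as they close: fully open they stand 13 mm farther back than shut.
Start: joints at [-1.223, 0.689, -0.195, 1.565, 0.157, 0.902, -0.215], TCP at [192.903, 594.511, 231.317] pointing down, gripper open.
Joint ranges: [-3.01, 3.01], [-0.46, 2.08], [-1.47, 1.51], [0.13, 2.56], [-1, 4.14], [0.04, 2.09], [-2.66, 2.66]. Speed limits (rad/s): [2.57, 2.57, 3.14, 3.14, 3.14, 3.14, 3.14].

## Interface

Orientations are given as a unit quaternion [x, y, z, w].
In Python, from station import sensors, viewer, hand_in gives the robot as it stands.
- The arm moves only by the tool move_arm, never from a script. Its argument "steps" is a list that holds one entry, the list of rows, each a list of 5 numbers: the opening, from 0 (shut) to 1 (fully open), then the shift along the world's x, y, z in units of 0.4 m (1.0 is 0.4 m), then the turn about the world's z in units of 0.5 rad (1.0 is 0.5 rad). In form: [[[hand, tx, ty, tz, spin], ...]]. A call has 1 to 12 rows; each row is the pose to reach, as a shift and turn from the pose measured when the call began; what a row does not reach only later rows make up. A row lasts 1/10 s, in which the tool goes at most 50 mm and 8.59 degrees, less where a joint would pass 70% of its speed; a pose out of reach is approached as far as the arm can. A call with a number of a shift or a turn outside -1 to 1 is refused whole. A call with a gripper value outside its range is refused whole. The fingers move at their own pace and stop on an object; "force" is the grip in N (left out, the last holds). Time passes only in rows, so rows that repeat a pose let the fingers close. It gives the time, the measured TCP pose, the force and the opening at its end, in the units of the state.
- sensors.sense(): the state, without advancing time (a new reading comes with each control period).
- viewer.get_image(name): name is "scene" or "top"; returns the picture (480x640x3 uint8, red, green, blue); there is no depth.
- viewer.camera_model(name): a dict with "vertical_fov" (degrees; the focal length in pixels is half the picture's height over the tangent of half this angle, whatever the lens; pixels are square), "cx", "cy" (the principal point, pixels), "world_to_cam" (4x4, takes a point from world to camera coordinates). Camera axes: x right, y down, z forward; pixel columns grow to the right and rows downward; lengths in mm; the calibration is good to about 2 mm. A picture is of the moment at which its call begins. camera_model takes no time and is no camera call.
- hand_in(): hands the job in, once; it reports no verdict.
The state is a dict: "time_s": time; "joint_pos": joint angles; "dq": joint speeds; "effort": joint torques, N m; "tcp_pos": TCP position; "orientation": TCP orientation; "ft_force": force on the tool from outside, world axes, zero at the start; "wrist_torque": the same for the moment, N m; "gripper_width": opening from 0.0 (shut) to 1.0 (fully open).
Only numpy, scipy, OpenCV 4.12 (cv2) and the standard library are available. Lean on these libraries where they do the work, as an engineer would, in place of code of your own. Each camera call takes 0.05 s, during which the arm holds its last target.

## Working session

There is one attempt and no reset: what is moved stays moved. The work goes in short steps, Python scripts to look and compute and a tool call to move; the robot and the scene stay as the last step left them, time stands still between calls to the robot, and variables do not carry over. Pictures are saved under pics/ and viewed, and the job is handed in when it is done.

Besides the shell and the picture viewer there is one more tool, called after "Request:" in YAML: its name, and indented under it one key for each argument. move_arm: Moves the arm, as the interface text tells. Shifts and turns lie within -1 to 1; 1 stands for 0.4 m of shift or 0.5 rad of turn. Its arguments: {"type":"object","properties":{"steps":{"type":"array"},"force":{"type":"number"}},"required":["steps"]}

```bash
ls; mkdir -p pics
python3 - <<'E'
from station import sensors, viewer
import cv2, numpy as np
for n in ("scene","top"):
    im=viewer.get_image(n); cv2.imwrite(f"pics/{n}0.png",im[:,:,::-1]); 
    m=viewer.camera_model(n); print(n,m)
print(sensors.sense())
E
```

```text
pics
scene {'vertical_fov': 47.362210777850045, 'cx': 319.92564287684695, 'cy': 236.8197803174389, 'world_to_cam': array([[ 4.85583487e-01,  8.74174263e-01, -5.29474676e-03,
        -2.03242078e+02],
       [ 6.15602899e-01, -3.46240871e-01, -7.07919720e-01,
        -2.79219849e+02],
       [-6.20678457e-01,  3.40494665e-01, -7.06273061e-01,
         1.59362430e+03],
       [ 0.00000000e+00,  0.00000000e+00,  0.00000000e+00,
         1.00000000e+00]])}
top {'vertical_fov': 47.53548357555238, 'cx': 311.89283964962164, 'cy': 242.9799401844451, 'world_to_cam': array([[ 2.38858951e-02, -9.99639626e-01,  1.22507768e-02,
        -7.19291816e+01],
       [-9.97670538e-01, -2.46185126e-02, -6.36193876e-02,
         5.35437585e+02],
       [ 6.38980568e-02, -1.07026331e-02, -9.97899039e-01,
         1.31227769e+03],
       [ 0.00000000e+00,  0.00000000e+00,  0.00000000e+00,
         1.00000000e+00]])}
{'time_s': 0.1, 'joint_pos': array([-1.22324248,  0.68991272, -0.19451007,  1.56627236,  0.15731657,
        0.90250659, -0.21510775]), 'dq': array([ 0.00127361, -0.00208767, -0.00313222, -0.00451459, -0.00046946,
        0.00087187,  0.00248704]), 'effort': array([-4.20298660e-03, -5.40601051e+01, -1.27181601e+00, -1.58985651e+01,
        9.41035745e-03,  4.36040005e-03, -1.19515047e-05]), 'tcp_pos': array([192.76200075, 593.89826798, 230.54751508]), 'orientation': array([ 8.08875458e-01,  5.87979392e-01, -6.45193670e-04,  5.58542378e-04]), 'ft_force': array([-0.92937788,  0.67069931, -1.23603239]), 'wrist_torque': array([-0.04077144,  0.00659644,  0.01193343]), 'gripper_width': 0.9980163717008367}
```

View pics/scene0.png

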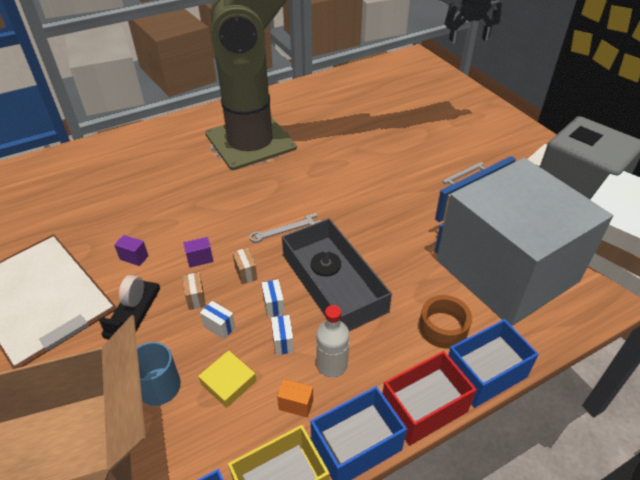

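View pics/top0.png

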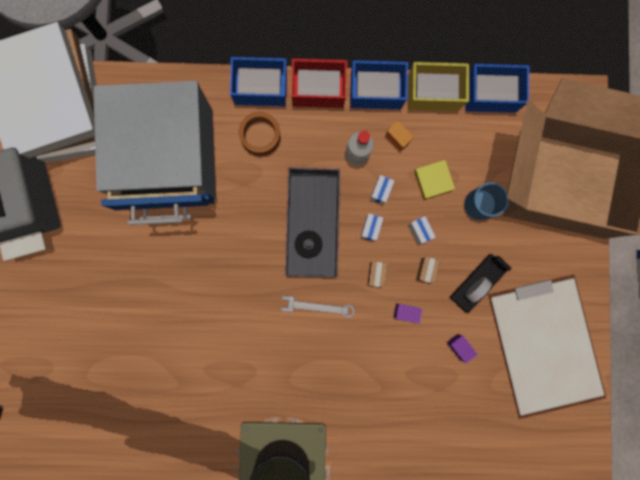

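Top view (image up = +x, left = +y): cabinet at (150,140) with handle at (158,217), bin at (313,222) with the foot visible at (308,244), and five cartons at (383,189), (373,227), (422,230), (377,273) and (428,270). The purple and orange blocks are look-alikes. Next I measure positions.

```bash
cat > h.py <<'E'
import numpy as np, cv2
from station import sensors, viewer
C={n:viewer.camera_model(n) for n in("scene","top")}
def ray(n,uv):
    m=C[n]; f=240/np.tan(np.radians(m["vertical_fov"]/2)); W=m["world_to_cam"]; R=W[:3,:3]
    d=R.T@np.array([(uv[0]-m["cx"])/f,(uv[1]-m["cy"])/f,1.]); return -R.T@W[:3,3], d/np.linalg.norm(d)
def onz(n,uv,z):
    o,d=ray(n,uv); return o+d*(z-o[2])/d[2]
def tri(us,ut):
    o1,d1=ray("scene",us);o2,d2=ray("top",ut)
    A=np.c_[d1,-d2]; t=np.linalg.lstsq(A,o2-o1,rcond=None)[0]
    p,q=o1+t[0]*d1,o2+t[1]*d2; return (p+q)/2,np.linalg.norm(p-q)
def proj(n,p):
    m=C[n]; f=240/np.tan(np.radians(m["vertical_fov"]/2)); c=m["world_to_cam"]@np.r_[p,1]; return c[0]/c[2]*f+m["cx"],c[1]/c[2]*f+m["cy"]
E
python3 - <<'E'
from h import *
t=cv2.imread("pics/top0.png"); s=cv2.imread("pics/scene0.png")
def up(im,x0,x1,y0,y1,k,n): cv2.imwrite(n,cv2.resize(im[y0:y1,x0:x1],None,fx=k,fy=k,interpolation=cv2.INTER_CUBIC))
up(t,280,450,165,295,4.5,"pics/topz.png")
up(s,170,400,210,370,3.4,"pics/scz.png")
up(t,85,225,75,245,3.5,"pics/topc.png")
up(s,425,625,140,320,3.3,"pics/scc.png")
E
```

```text
(no output)
```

View pics/topz.png

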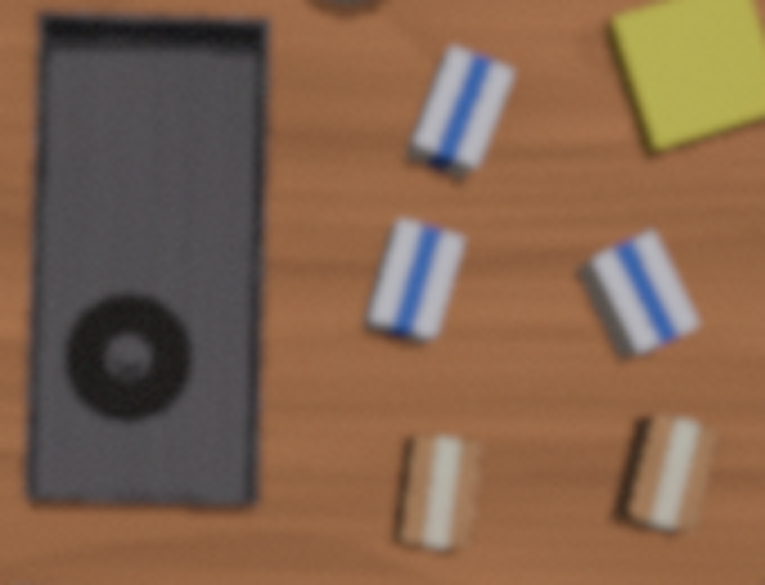

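View pics/scz.png

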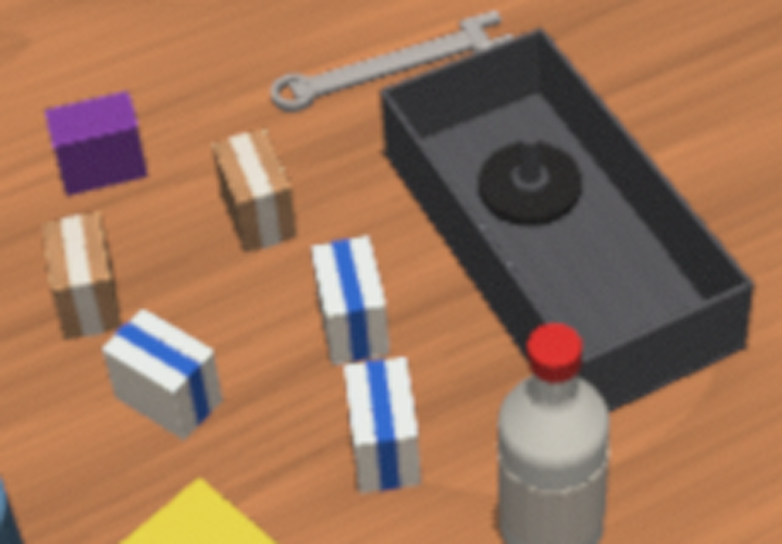

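View pics/topc.png

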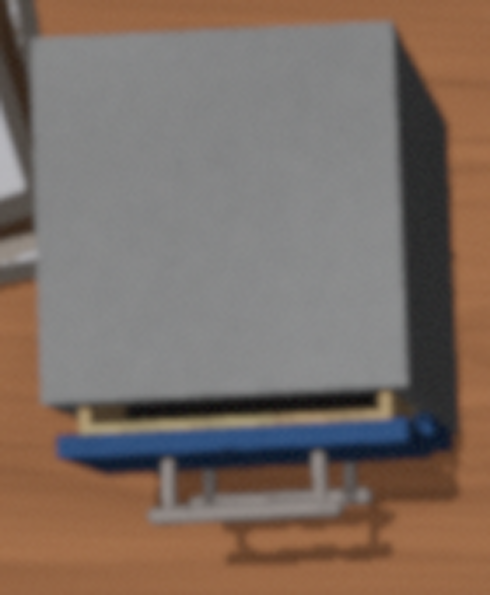

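View pics/scc.png

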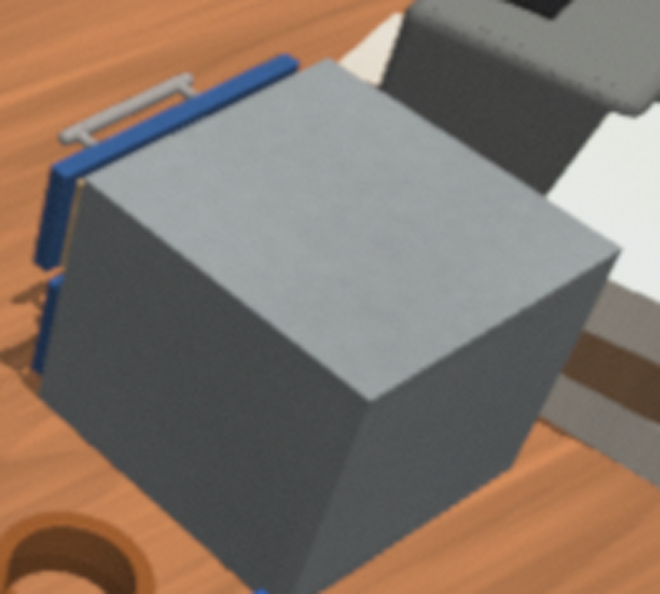

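Zooms are clear: handle ends, bin rim and the carton top faces can all be picked. I triangulate them from both views.

Run:
```python
from h import *
np.set_printoptions(precision=1,suppress=True)
T=lambda p:(p[0]/4.5+280-.4,p[1]/4.5+165-.4); S=lambda p:(p[0]/3.4+170-.35,p[1]/3.4+210-.35)
TC=lambda p:(p[0]/3.5+85-.35,p[1]/3.5+75-.35); SC=lambda p:(p[0]/3.3+425-.35,p[1]/3.3+140-.35)
print("handle",tri(SC((62,137)),TC((342,507))),tri(SC((192,76)),TC((150,516))))
print("cab top FR,FL?,BR,BL",tri(SC((86,180)),TC((410,388))),tri(SC((332,60)),TC((42,405))),tri(SC((372,401)),TC((394,22))),tri(SC((620,250)),TC((34,38))))
print("bin rim",[tri(S(a),T(b)) for a,b in (((382,94),(28,502)),)])
for n,a,b in (("near-right",(382,94),(257,503)),("near-left",(541,32),(28,502)),("far-left",(750,287),(40,17)),):
    print(n,tri(S(a),T(b)),onz("top",T(b),64))
print("far-right",onz("top",T((268,22)),64))
print("stud",tri(S((529,175)),T((128,355))), onz("top",T((128,355)),54))
print("footbase",onz("top",T((128,356)),14), onz("scene",S((530,185)),14))
print("cartons top centre")
sc={"A":((346,362),(406,357),(418,425),(355,430)),"B":((312,246),(370,238),(385,308),(330,318)),"C":((103,346),(140,311),(215,352),(183,390)),
"D":((213,146),(268,130),(295,205),(245,215)),"E":((42,224),(98,213),(117,288),(63,296))}
tp={"A":((455,45),(515,66),(480,165),(415,147)),"B":((398,220),(466,235),(437,335),(370,322)),"C":((588,262),(655,231),(700,322),(637,352)),
"D":((415,437),(481,440),(475,545),(408,545)),"E":((650,418),(714,426),(698,528),(635,520))}
for k in sc:
    cs=np.mean(sc[k],0); ct=np.mean(tp[k],0); p,e=tri(S(cs),T(ct))
    q=[onz("top",T(c),50)[:2] for c in tp[k]]
    v=np.array(q[3])-q[0]+np.array(q[2])-q[1]
    print(k,p,e,"onz",onz("top",T(ct),50),"size",np.linalg.norm(q[0]-q[1]),np.linalg.norm(q[1]-q[2]),np.linalg.norm(q[2]-q[3]),np.linalg.norm(q[3]-q[0]),"long axis deg",np.degrees(np.arctan2(v[1],v[0])))
```

```text
handle (array([571.8, 225. , 165. ]), np.float64(0.6641287295666416)) (array([563.4, 343.3, 165.5]), np.float64(1.3928345072062087))
cab top FR,FL?,BR,BL (array([642.4, 180.2, 198.6]), np.float64(3.074082149119096)) (array([626. , 400.4, 198.7]), np.float64(1.8031206469680425)) (array([866.7, 197.1, 201.1]), np.float64(1.6399279351808822)) (array([849.6, 414.2, 200.9]), np.float64(1.1763674467271592))
bin rim [(array([434.8, -48.9,  15.6]), np.float64(110.30888424108375))]
near-right (array([ 457.1, -118.6,   59.5]), np.float64(0.40865481935886055)) [ 457.  -118.5   64. ]
near-left (array([455.2,   2.1,  58.6]), np.float64(2.4193357813670877)) [454.6   0.8  64. ]
far-left (array([711. ,   1.4,  59. ]), np.float64(0.3322802349046864)) [710.1   1.4  64. ]
far-right [ 710.6 -119.    64. ]
stud (array([535.2, -50.2,  18.3]), np.float64(1.4220086716335507)) [533.3 -49.4  54. ]
footbase [535.2 -49.6  14. ] [539.6 -52.7  14. ]
cartons top centre
A [ 670.4 -225.    55.9] 1.4446563924634466 onz [ 671.1 -226.5   50. ] size 33.916373550527844 56.60657833265786 35.89539739517702 59.076107915933086 long axis deg 160.6297374188197
B [ 578.6 -201.8   48.4] 1.196122533558633 onz [ 578.2 -202.2   50. ] size 36.99967873563772 55.5923435384497 36.16922382449882 56.464102850793395 long axis deg 165.27919135106507
C [ 574.3 -322.6   49.3] 1.4306004264611016 onz [ 573.9 -323.1   50. ] size 39.569747621118864 53.83270589612269 37.32755148520872 54.26164706077229 long axis deg -151.78914913295523
D [ 466.3 -217.3   43. ] 4.242221519128757 onz [ 465.3 -218.3   50. ] size 34.9636101874843 55.46194878116196 35.369775956355426 57.0553924458307 long axis deg 177.42208794726227
E [ 478.8 -339.2   45.8] 2.9329636528521723 onz [ 478.1 -339.7   50. ] size 34.17850854412003 54.657998948750766 33.55989150929392 54.56125736393879 long axis deg 171.92708065963024
```

Measured values: cabinet yaw about 4°, handle centre (567,284,165), bin centre (583,-59) with its long side along world x, foot at (535,-50). The five cartons came out at plausible sizes, with tops at 43–56 mm against an expected 50. I move over the handle next.

Request:
move_arm:
  steps:
    - [[0.4,0.3,-0.25,0.15,-0.3],[0.4,0.6,-0.5,0.15,-0.6],[0.4,0.9,-0.75,0.15,-1],[0.4,0.9,-0.75,0.15,-1],[0.4,0.9,-0.75,0.15,-1],[0.4,0.9,-0.75,0.15,-1],[0.4,0.9,-0.75,0.15,-1],[0.4,0.9,-0.75,0.15,-1],[0.4,0.9,-0.75,0.15,-1],[0.4,0.9,-0.75,0.15,-1],[0.4,0.9,-0.75,0.15,-1],[0.4,0.9,-0.75,0.15,-1]]
  force: 40

```text
time_s: 1.3
tcp_pos: [552.4, 293.7, 290.0]
orientation: [0.929, 0.369, -0.001, 0.0]
ft_force: [0.1, 1.4, -0.7]
gripper_width: 0.4
```

```bash
cat > st.py <<'E'
from h import *
np.set_printoptions(precision=2,suppress=True)
s=sensors.sense(); x,y,z,w=s["orientation"]
print("t",s["time_s"],"tcp",s["tcp_pos"],"jaw deg",np.degrees(np.arctan2(2*(x*y+z*w),1-2*(y*y+z*z))),"q",s["joint_pos"],"F",s["ft_force"],"w",s["gripper_width"])
E
python3 st.py
```

```text
t 1.3 tcp [552.4  293.72 289.96] jaw deg 43.325451197231274 q [-0.52  0.63 -0.08  1.49  0.06  1.03  0.14] F [ 0.11  1.38 -0.71] w 0.40023078478072893
```

Request:
move_arm:
  steps:
    - [[0.4,0.038,-0.024,-0.1,-0.3],[0.4,0.038,-0.024,-0.1,-0.6],[0.4,0.038,-0.024,-0.1,-1],[0.4,0.038,-0.024,-0.1,-1],[0.4,0.038,-0.024,-0.1,-1],[0.4,0.038,-0.024,-0.1,-1]]

```text
time_s: 1.9
tcp_pos: [566.4, 285.6, 249.8]
orientation: [0.992, 0.13, -0.002, -0.001]
ft_force: [0.4, -0.3, 0.5]
gripper_width: 0.398
```

Request:
move_arm:
  steps:
    - [[0.4,0,0,0,-0.2],[0.4,0,0,0,-0.37],[0.4,0,0,0,-0.37],[0.4,0,0,0,-0.37]]

```text
time_s: 2.3
tcp_pos: [566.0, 286.0, 249.8]
orientation: [0.999, 0.039, -0.002, -0.001]
ft_force: [0.3, 0.5, -0.4]
gripper_width: 0.394
```

```bash
python3 st.py
python3 - <<'E'
from h import *
for n in("scene","top"):
    im=viewer.get_image(n)[:,:,::-1]; 
    c=im[60:290,60:330] if n=="top" else im[60:300,380:640]
    cv2.imwrite(f"pics/{n}1.png",cv2.resize(c,None,fx=2.4,fy=2.4,interpolation=cv2.INTER_CUBIC))
E
```

```text
t 2.3 tcp [566.01 286.01 249.77] jaw deg 4.491116874927485 q [-0.6   0.68  0.11  1.52 -0.09  0.95 -0.38] F [ 0.26  0.45 -0.4 ] w 0.39442649187640044
```

View pics/scene1.png

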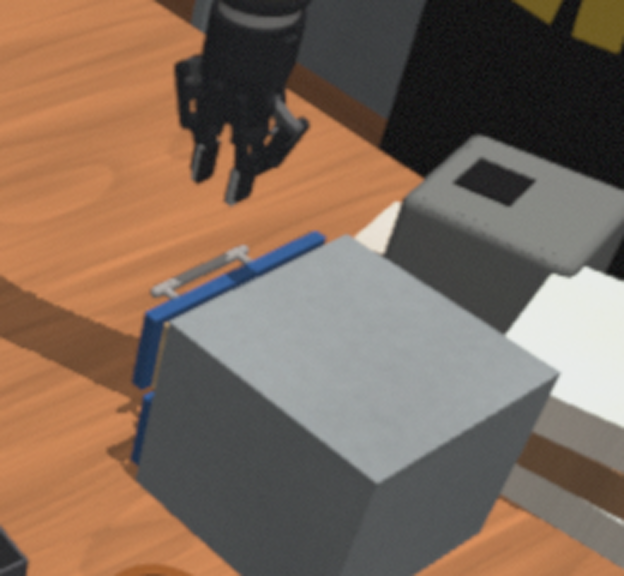

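View pics/top1.png

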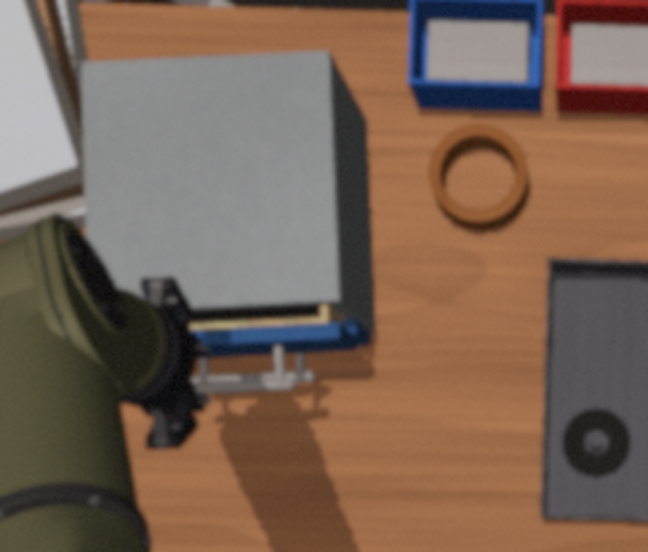

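The gripper sits over the handle (top view about (131,210), in line with the bar). Lowering in two stages.

Request:
move_arm:
  steps:
    - [[0.4,0.003,0,-0.08,0],[0.4,0.003,0,-0.16,0],[0.4,0.003,0,-0.18,0],[0.4,0.003,0,-0.2,0],[0.4,0.003,0,-0.2,0]]

```text
time_s: 2.9
tcp_pos: [567.5, 285.8, 169.8]
orientation: [0.999, 0.039, -0.002, -0.001]
ft_force: [0.0, 0.4, -0.6]
gripper_width: 0.398
```

Request:
move_arm:
  steps:
    - [[0.4,0,0,-0.03,0],[0.4,0,0,-0.06,0],[0.4,0,0,-0.06,0]]

```text
time_s: 3.2
tcp_pos: [570.2, 286.5, 147.3]
orientation: [0.999, 0.039, 0.001, -0.002]
ft_force: [1.5, -0.3, 4.9]
gripper_width: 0.401
```

Request:
move_arm:
  steps:
    - [[0,0,0,0,0],[0,0,0,0,0],[0,0,0,0,0],[0,0,0,0,0]]

```text
time_s: 3.6
tcp_pos: [570.4, 286.6, 147.4]
orientation: [0.999, 0.039, 0.001, -0.002]
ft_force: [-0.1, -0.0, 3.3]
gripper_width: 0.108
```

Gripped on the bar (width 0.108, about 9 mm). Pulling.

Request:
move_arm:
  steps:
    - [[0,-0.04,-0.003,0,0],[0,-0.08,-0.006,0,0],[0,-0.12,-0.009,0,0],[0,-0.16,-0.012,0,0],[0,-0.2,-0.015,0,0],[0,-0.24,-0.018,0,0],[0,-0.28,-0.02,0,0],[0,-0.28,-0.02,0,0]]

```text
time_s: 4.4
tcp_pos: [455.6, 277.7, 147.3]
orientation: [0.999, 0.039, -0.001, -0.001]
ft_force: [-0.8, -1.8, 3.4]
gripper_width: 0.11
```

```bash
python3 st.py
python3 - <<'E'
from h import *
for n in("scene","top"):
    im=viewer.get_image(n)[:,:,::-1]; 
    c=im[60:290,60:330] if n=="top" else im[60:300,380:640]
    cv2.imwrite(f"pics/{n}2.png",cv2.resize(c,None,fx=2.4,fy=2.4,interpolation=cv2.INTER_CUBIC))
E
```

```text
t 4.4 tcp [455.57 277.66 147.34] jaw deg 4.4887898952263505 q [-0.68  0.7   0.09  1.93 -0.12  0.52 -0.44] F [-0.77 -1.79  3.44] w 0.10954141939118497
```

View pics/scene2.png

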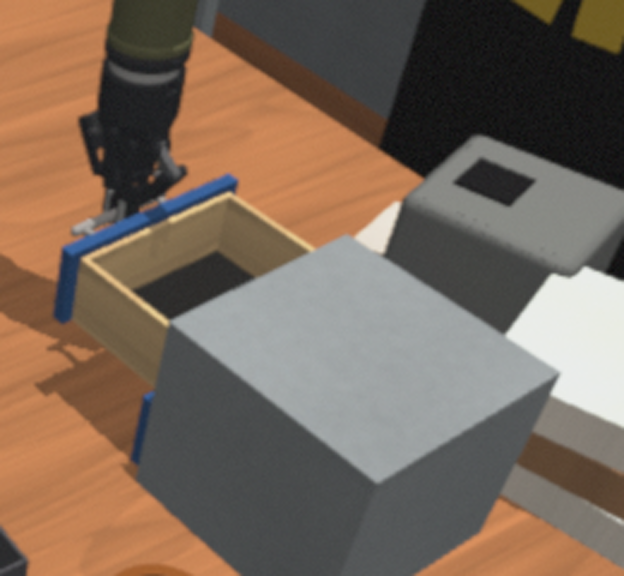

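Drawer sliding. Continue gently to the stop.

Request:
move_arm:
  steps:
    - [[0,-0.015,-0.001,0,0],[0,-0.03,-0.002,0,0],[0,-0.04,-0.003,0,0],[0,-0.04,-0.003,0,0]]

```text
time_s: 4.9
tcp_pos: [440.5, 276.5, 147.3]
orientation: [0.999, 0.039, -0.0, -0.001]
ft_force: [-0.7, -0.7, 3.7]
gripper_width: 0.11
```

Request:
move_arm:
  steps:
    - [[0,-0.01,-0.001,0,0],[0,-0.02,-0.002,0,0],[0,-0.02,-0.002,0,0]]

```text
time_s: 5.2
tcp_pos: [431.5, 275.8, 147.3]
orientation: [0.999, 0.039, -0.001, -0.001]
ft_force: [-2.2, -0.5, 3.6]
gripper_width: 0.11
```

Request:
move_arm:
  steps:
    - [[0,-0.01,-0.001,0,0],[0,-0.02,-0.002,0,0],[0,-0.02,-0.002,0,0]]

```text
time_s: 5.5
tcp_pos: [422.4, 275.1, 147.3]
orientation: [0.999, 0.039, -0.002, -0.001]
ft_force: [-1.0, 0.1, 3.1]
gripper_width: 0.11
```

Request:
move_arm:
  steps:
    - [[0,-0.01,-0.001,0,0],[0,-0.02,-0.002,0,0],[0,-0.02,-0.002,0,0]]

```text
time_s: 5.8
tcp_pos: [419.1, 274.9, 147.4]
orientation: [0.999, 0.039, 0.003, -0.002]
ft_force: [10.3, -0.3, -8.5]
gripper_width: 0.112
```

Request:
move_arm:
  steps:
    - [[0,-0.01,-0.001,0,0],[0,-0.02,-0.002,0,0],[0,-0.02,-0.002,0,0]]

```text
time_s: 6.1
tcp_pos: [419.2, 275.0, 147.5]
orientation: [0.999, 0.037, 0.011, -0.004]
ft_force: [18.0, -0.4, -15.7]
gripper_width: 0.107
```

Stop reached at TCP x≈419 (force rising). Release and lift.

Request:
move_arm:
  steps:
    - [[0,0,0,0,0],[0.4,0,0,0,0],[0.4,0,0,0,0],[0.4,0,0,0,0],[0.4,0,0,0.1,0],[0.4,0,0,0.2,0],[0.4,0,0,0.33,0],[0.4,0,0,0.33,0],[0.4,0,0,0.33,0]]

```text
time_s: 7.0
tcp_pos: [419.2, 275.4, 280.6]
orientation: [0.999, 0.037, 0.011, -0.005]
ft_force: [-0.3, -0.4, 0.0]
gripper_width: 0.402
```

```bash
python3 st.py
```

```text
t 7.0 tcp [419.16 275.36 280.62] jaw deg 4.251289601836244 q [-0.78  0.45  0.15  1.9  -0.09  0.77 -0.5 ] F [-0.29 -0.37  0.01] w 0.4015294103900449
```

Request:
move_arm:
  steps:
    - [[0.6,0.1,-0.27,0,0],[0.6,0.2,-0.54,0,0],[0.6,0.29,-0.813,0,0],[0.6,0.29,-0.813,0,0],[0.6,0.29,-0.813,0,0],[0.6,0.29,-0.813,0,0],[0.6,0.29,-0.813,0,0],[0.6,0.29,-0.813,0,0],[0.6,0.29,-0.813,0,0],[0.6,0.29,-0.813,0,0]]

```text
time_s: 8.0
tcp_pos: [534.0, -48.0, 279.3]
orientation: [0.999, 0.038, 0.01, -0.006]
ft_force: [0.7, 0.9, 0.3]
gripper_width: 0.6
```

```bash
python3 st.py
python3 - <<'E'
from h import *
for n in("scene","top"):
    im=viewer.get_image(n)[:,:,::-1]; cv2.imwrite(f"pics/{n}3.png",im)
    c=im[60:310,70:370] if n=="top" else im[80:320,220:540]
    cv2.imwrite(f"pics/{n}3z.png",cv2.resize(c,None,fx=2.4,fy=2.4,interpolation=cv2.INTER_CUBIC))
E
```

```text
t 8.0 tcp [533.97 -48.01 279.32] jaw deg 4.380554664660777 q [-0.07  0.5   0.13  1.8  -0.1   0.83  0.19] F [0.74 0.93 0.33] w 0.5998435499567182
```

View pics/scene3z.png

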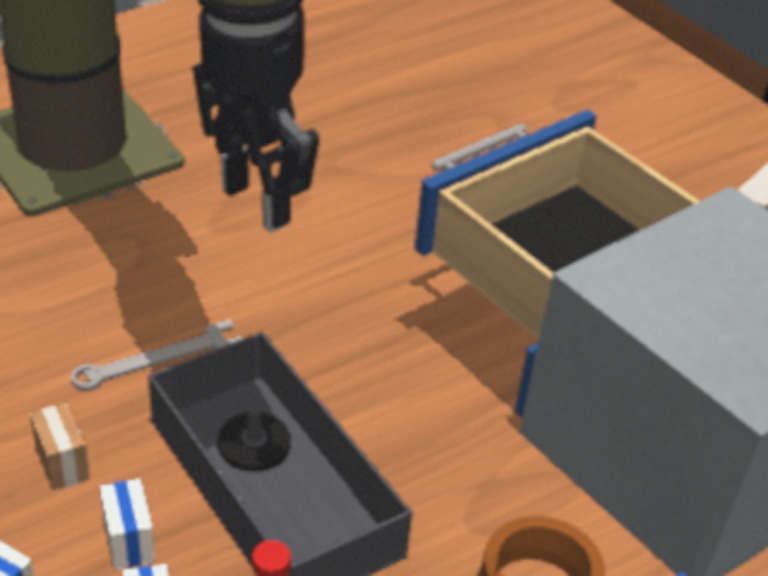

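View pics/top3z.png

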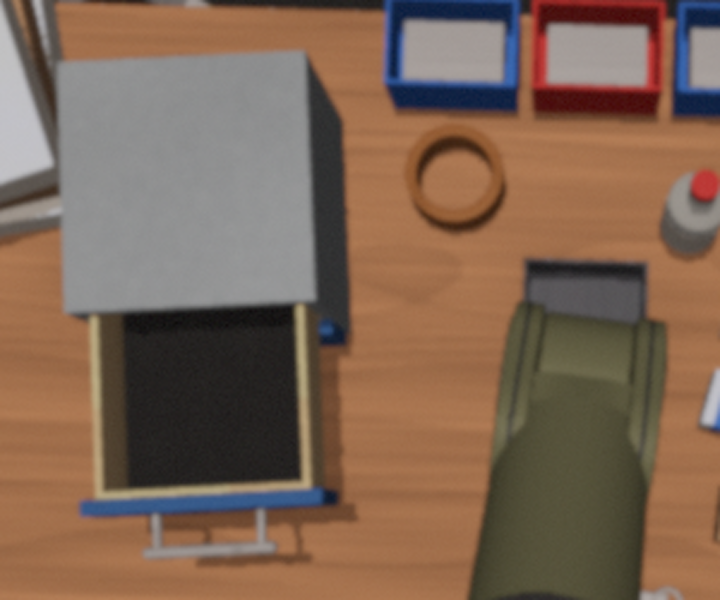

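Run:
```python
from h import *
np.set_printoptions(precision=1,suppress=True)
T=lambda p:(p[0]/2.4+70-.3,p[1]/2.4+60-.3); S=lambda p:(p[0]/2.4+220-.3,p[1]/2.4+80-.3)
p=tri(S((578,187)),T((128,487)));print("liner front-left",p)
z=p[0][2]
print([onz("top",T(c),z) for c in((128,487),(302,482),(125,315))])
print("handle ends",tri(S((437,163)),T((272,548))),tri(S((522,130)),T((147,553))))
print("drawer rim front corners",tri(S((590,131)),T((100,492))),tri(S((443,193)),T((312,484))))
print("stud top", tri(S((256,414)),(308.0,243.5)))
```

```text
liner front-left (array([475.6, 364.2, 115.4]), np.float64(1.8412631761343865))
[array([476.1, 365. , 115.4]), array([484.7, 202.9, 115.4]), array([638.1, 375.3, 115.4])]
handle ends (array([423.9, 218.1, 164.2]), np.float64(0.9008449354282435)) (array([416.2, 329.8, 160.8]), np.float64(0.8474339146882096))
drawer rim front corners (array([469.9, 368.6, 178.4]), np.float64(0.14137581947845018)) (array([481.9, 181.8, 179.1]), np.float64(1.6348612926707973))
stud top (array([534.2, -48.6,  45.6]), np.float64(1.718793235256817))
```

Liner top is at z≈115 (rim 178.5 − 64 agrees), stud top ≈46–54 at (534,-49). Descending on the stud.

Request:
move_arm:
  steps:
    - [[0.5,0,-0.002,-0.12,0],[0.5,0,-0.002,-0.24,0],[0.5,0,-0.002,-0.36,0],[0.5,0,-0.002,-0.48,0],[0.5,0,-0.002,-0.55,0],[0.5,0,-0.002,-0.6,0],[0.5,0,-0.002,-0.64,0],[0.5,0,-0.002,-0.64,0],[0.5,0,-0.002,-0.64,0]]

```text
time_s: 9.0
tcp_pos: [534.4, -47.5, 24.1]
orientation: [0.999, 0.04, 0.01, -0.006]
ft_force: [0.3, 0.3, 1.1]
gripper_width: 0.501
```

Request:
move_arm:
  steps:
    - [[0,0,0,0,0],[0,0,0,0,0],[0,0,0,0,0],[0,0,0,0,0],[0,0,0,0,0]]
  force: 40

```text
time_s: 9.5
tcp_pos: [534.9, -47.1, 25.5]
orientation: [0.999, 0.04, 0.011, -0.006]
ft_force: [-0.2, 0.9, 5.8]
gripper_width: 0.144
```

Stud gripped (width ≈14 mm-equivalent). Lift and verify.

Request:
move_arm:
  steps:
    - [[0,0,0,0.06,0],[0,0,0,0.15,0],[0,0,0,0.27,0],[0,0,0,0.39,0],[0,0,0,0.51,0],[0,0,0,0.62,0],[0,0,0,0.62,0],[0,0,0,0.62,0]]

```text
time_s: 10.3
tcp_pos: [534.8, -47.0, 274.5]
orientation: [0.999, 0.04, 0.012, -0.006]
ft_force: [-0.8, 0.1, -2.5]
gripper_width: 0.149
```

```bash
python3 st.py
python3 - <<'E'
from h import *
im=viewer.get_image("scene")[:,:,::-1]
cv2.imwrite("pics/s4.png",cv2.resize(im[60:320,180:500],None,fx=2,fy=2))
E
```

```text
t 10.3 tcp [534.8  -47.01 274.47] jaw deg 4.557378858655133 q [-0.08  0.51  0.14  1.81 -0.11  0.81  0.2 ] F [-0.85  0.06 -2.53] w 0.14938208725005628
```

View pics/s4.png

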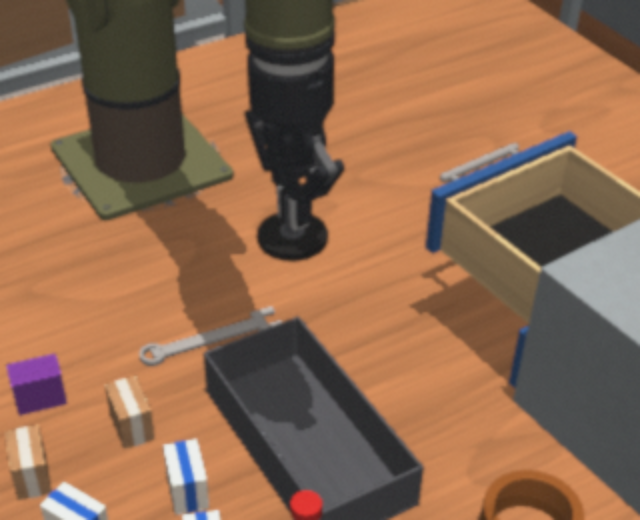

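Foot hangs level from the gripper at (292,235); the bin is empty. Carry it to the drawer.

Request:
move_arm:
  steps:
    - [[0,-0.003,0.1,0.01,0],[0,-0.006,0.2,0.01,0],[0,-0.01,0.3,0.01,0],[0,-0.01,0.4,0.01,0],[0,-0.01,0.5,0.01,0],[0,-0.01,0.6,0.01,0],[0,-0.01,0.7,0.01,0],[0,-0.01,0.78,0.01,0],[0,-0.01,0.82,0.01,0],[0,-0.01,0.82,0.01,0],[0,-0.01,0.82,0.01,0]]

```text
time_s: 11.45
tcp_pos: [529.6, 278.6, 275.9]
orientation: [0.999, 0.039, 0.01, -0.004]
ft_force: [0.0, -0.2, -1.6]
gripper_width: 0.149
```

Request:
move_arm:
  steps:
    - [[0,0,0,-0.1,0],[0,0,0,-0.2,0],[0,0,0,-0.28,0],[0,0,0,-0.32,0],[0,0,0,-0.32,0],[0,0,0,-0.32,0]]

```text
time_s: 12.05
tcp_pos: [530.5, 276.6, 148.4]
orientation: [0.999, 0.038, 0.01, -0.004]
ft_force: [0.2, 0.4, -0.9]
gripper_width: 0.149
```

```bash
python3 st.py
python3 - <<'E'
from h import *
im=viewer.get_image("scene")[:,:,::-1]
cv2.imwrite("pics/s5.png",cv2.resize(im[60:260,360:600],None,fx=2.5,fy=2.5))
E
```

```text
t 12.05 tcp [530.5  276.58 148.43] jaw deg 4.306186293652159 q [-0.63  0.76  0.13  1.76 -0.15  0.62 -0.34] F [ 0.19  0.41 -0.91] w 0.14942330734675982
```

View pics/s5.png

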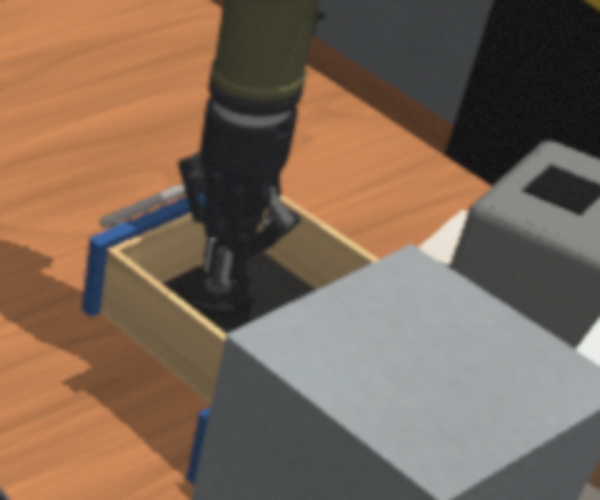

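Inside the drawer, clear of the sides. Lower to contact and release.

Request:
move_arm:
  steps:
    - [[0,0,0,-0.01,0],[0,0,0,-0.02,0],[0,0,0,-0.025,0],[0,0,0,-0.025,0]]

```text
time_s: 12.5
tcp_pos: [530.7, 277.4, 138.9]
orientation: [0.999, 0.038, 0.01, -0.004]
ft_force: [0.6, 0.8, -1.6]
gripper_width: 0.149
```

Request:
move_arm:
  steps:
    - [[0,0,0,-0.006,0],[0,0,0,-0.01,0],[0,0,0,-0.01,0]]

```text
time_s: 12.8
tcp_pos: [530.9, 277.5, 135.3]
orientation: [0.999, 0.038, 0.011, -0.005]
ft_force: [-0.4, 0.1, 2.0]
gripper_width: 0.148
```

Request:
move_arm:
  steps:
    - [[0.4,0,0,0,0],[0.4,0,0,0,0],[0.4,0,0,0,0],[0.4,0,0,0,0],[0.4,0,0,0.08,0],[0.4,0,0,0.2,0],[0.4,0,0,0.3,0],[0.4,0,0,0.36,0],[0.4,0,0,0.36,0]]

```text
time_s: 13.7
tcp_pos: [533.2, 278.4, 283.5]
orientation: [0.999, 0.038, 0.014, -0.007]
ft_force: [0.3, 0.2, -0.5]
gripper_width: 0.403
```

Request:
move_arm:
  steps:
    - [[0.9,0.03,-0.12,0,0.3],[0.9,0.06,-0.24,0,0.6],[0.9,0.1,-0.36,0,0.9],[0.9,0.1,-0.48,0,1],[0.9,0.1,-0.6,0,1],[0.9,0.1,-0.72,0,1],[0.9,0.1,-0.84,0,1],[0.9,0.1,-0.9,0,1],[0.9,0.1,-0.9,0,1]]

```text
time_s: 14.6
tcp_pos: [571.9, -87.8, 282.3]
orientation: [0.96, 0.28, 0.011, -0.009]
ft_force: [0.3, -0.3, -1.3]
gripper_width: 0.902
```

```bash
python3 st.py
python3 - <<'E'
from h import *
for n in("scene","top"):
    im=viewer.get_image(n)[:,:,::-1]; cv2.imwrite(f"pics/{n}6.png",im)
E
```

```text
t 14.6 tcp [571.93 -87.78 282.32] jaw deg 32.474424228741384 q [ 0.09  0.56 -0.01  1.66 -0.03  0.91  0.67] F [ 0.26 -0.34 -1.26] w 0.9017648385977973
```

View pics/scene6.png

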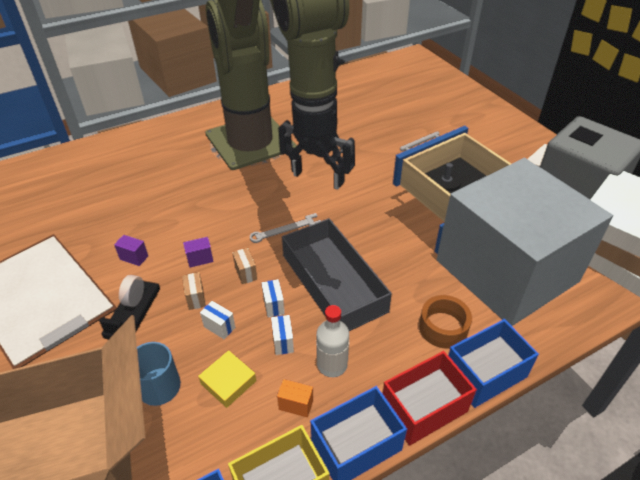

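View pics/top6.png

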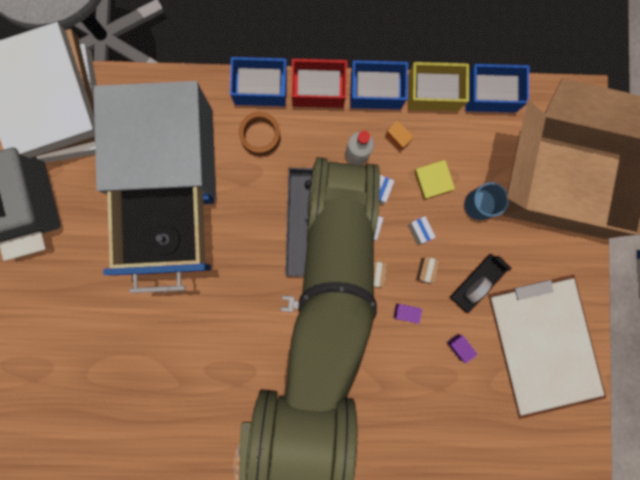

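The foot stands upright in the drawer (top view (163,239)), the bin is empty and the cartons have not moved. Start with carton C (574,-323), long axis 28°: grip along the 56 mm axis so cartons can stand in one row across the bin.

Request:
move_arm:
  steps:
    - [[0.85,0,-0.12,0,-0.1],[0.85,0.006,-0.24,0,-0.15],[0.85,0.006,-0.36,-0.05,-0.15],[0.85,0.006,-0.48,-0.15,-0.15],[0.85,0.006,-0.588,-0.25,-0.15],[0.85,0.006,-0.588,-0.37,-0.15],[0.85,0.006,-0.588,-0.45,-0.15],[0.85,0.006,-0.588,-0.45,-0.15],[0.85,0.006,-0.588,-0.45,-0.15]]

```text
time_s: 15.6
tcp_pos: [575.8, -314.3, 102.3]
orientation: [0.969, 0.248, 0.012, -0.011]
ft_force: [0.5, -0.8, 1.0]
gripper_width: 0.846
```

```bash
python3 st.py
python3 - <<'E'
from h import *
im=viewer.get_image("scene")[:,:,::-1]
cv2.imwrite("pics/s7.png",cv2.resize(im[180:400,120:400],None,fx=2.5,fy=2.5))
E
```

```text
t 15.6 tcp [ 575.76 -314.25  102.34] jaw deg 28.76018337859111 q [ 0.45  0.89 -0.02  1.57 -0.03  0.68  0.97] F [ 0.47 -0.83  1.03] w 0.8461071529018032
```

View pics/s7.png

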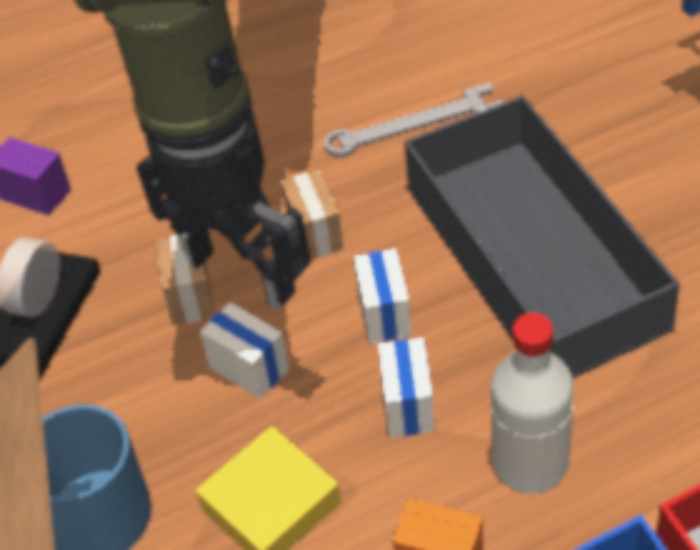

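The gripper straddles C along its long axis; correct 9 mm in y, descend, grip.

Request:
move_arm:
  steps:
    - [[0.85,-0.004,-0.022,0,0],[0.85,-0.004,-0.022,0,0],[0.85,-0.004,-0.022,-0.08,0],[0.85,-0.004,-0.022,-0.16,0],[0.85,-0.004,-0.022,-0.2,0],[0.85,-0.004,-0.022,-0.225,0],[0.85,-0.004,-0.022,-0.225,0],[0.85,-0.004,-0.022,-0.225,0]]

```text
time_s: 16.45
tcp_pos: [576.5, -324.5, 15.6]
orientation: [0.969, 0.248, 0.014, -0.009]
ft_force: [0.5, 0.4, -0.7]
gripper_width: 0.85
```

Request:
move_arm:
  steps:
    - [[0.3,0,0,0,0],[0.3,0,0,0,0],[0.3,0,0,0,0],[0.3,0,0,0,0],[0.3,0,0,0,0]]
  force: 30

```text
time_s: 16.95
tcp_pos: [577.5, -325.3, 17.5]
orientation: [0.969, 0.248, 0.015, -0.008]
ft_force: [0.3, 1.1, 5.9]
gripper_width: 0.65
```

```bash
python3 st.py
```

```text
t 16.95 tcp [ 577.49 -325.33   17.53] jaw deg 28.75528498595076 q [ 0.47  1.01 -0.02  1.58 -0.03  0.54  0.98] F [0.27 1.09 5.86] w 0.6498322940940233
```

Gripped (width 55 mm). Lift, turn to jaw 90°, carry to far slot x≈679.

Request:
move_arm:
  steps:
    - [[0.3,0,0,0.1,0],[0.3,0,0,0.2,0],[0.3,0,0,0.3,0],[0.3,0,0,0.38,0.3],[0.3,0,0,0.38,0.6],[0.3,0.04,0.1,0.38,0.9],[0.3,0.09,0.2,0.38,1],[0.3,0.14,0.3,0.38,1],[0.3,0.18,0.4,0.38,1],[0.3,0.2,0.45,0.38,1]]

```text
time_s: 17.95
tcp_pos: [659.4, -138.8, 170.2]
orientation: [0.876, 0.483, 0.015, -0.013]
ft_force: [0.6, 1.5, -1.4]
gripper_width: 0.656
```

Request:
move_arm:
  steps:
    - [[0.3,0.02,0.07,0,0.3],[0.3,0.04,0.14,0,0.6],[0.3,0.055,0.2,0,0.9],[0.3,0.055,0.2,0,1],[0.3,0.055,0.2,0,1],[0.3,0.055,0.2,0,1]]

```text
time_s: 18.55
tcp_pos: [681.2, -60.0, 170.4]
orientation: [0.73, 0.683, 0.011, -0.015]
ft_force: [0.2, -0.5, -1.0]
gripper_width: 0.656
```

```bash
python3 st.py
```

```text
t 18.55 tcp [681.19 -60.04 170.4 ] jaw deg 86.23168918732539 q [ 0.17  0.85 -0.26  1.41  0.2   0.91  1.38] F [ 0.16 -0.53 -1.03] w 0.6561612069851218
```

Request:
move_arm:
  steps:
    - [[0.3,-0.002,0.002,0,0.13],[0.3,-0.002,0.002,-0.1,0.13],[0.3,-0.002,0.002,-0.2,0.13],[0.3,-0.002,0.002,-0.27,0.13],[0.3,-0.002,0.002,-0.32,0.13],[0.3,-0.002,0.002,-0.35,0.13],[0.3,-0.002,0.002,-0.36,0.13],[0.3,-0.002,0.002,-0.36,0.13]]

```text
time_s: 19.35
tcp_pos: [680.6, -59.8, 26.7]
orientation: [0.708, 0.706, 0.01, -0.016]
ft_force: [0.5, 0.0, -1.0]
gripper_width: 0.652
```

```bash
python3 st.py
python3 - <<'E'
from h import *
im=viewer.get_image("scene")[:,:,::-1]
cv2.imwrite("pics/s8.png",cv2.resize(im[180:400,160:440],None,fx=2.5,fy=2.5))
E
```

```text
t 19.35 tcp [680.61 -59.78  26.67] jaw deg 89.89839833891074 q [ 0.15  1.03 -0.23  1.48  0.27  0.67  1.39] F [ 0.54  0.04 -0.99] w 0.6518602625307476
```

View pics/s8.png

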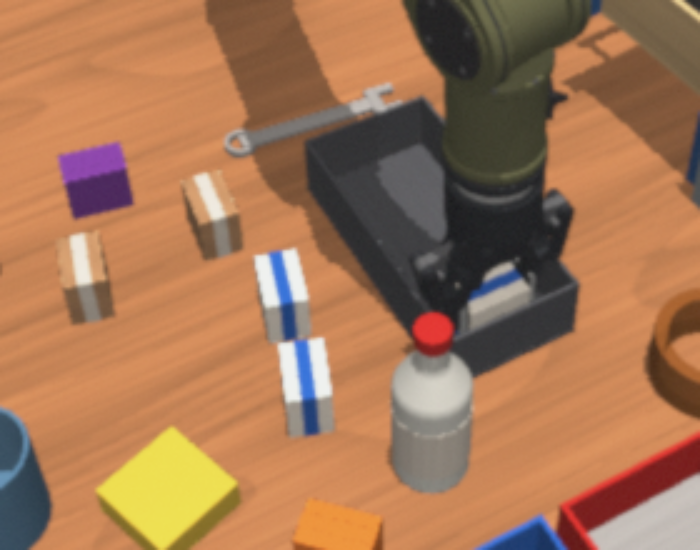

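Carton is inside the bin near the far end, level. Lower, release, retreat.

Request:
move_arm:
  steps:
    - [[0.3,0,0,-0.008,0],[0.3,0,0,-0.013,0],[0.3,0,0,-0.013,0],[0.78,0,0,-0.012,0],[0.78,0,0,-0.012,0],[0.78,0,0,-0.012,0],[0.78,0,0,0.05,0],[0.78,0,0,0.15,0],[0.78,0,0,0.25,0],[0.78,0,0,0.33,0],[0.78,0,0,0.33,0]]

```text
time_s: 20.5
tcp_pos: [685.0, -59.5, 165.3]
orientation: [0.708, 0.706, 0.014, -0.011]
ft_force: [0.7, 0.9, 0.4]
gripper_width: 0.784
```

```bash
python3 st.py
```

```text
t 20.5 tcp [684.97 -59.47 165.3 ] jaw deg 89.9082704759954 q [ 0.17  0.86 -0.27  1.41  0.22  0.9   1.42] F [0.68 0.9  0.42] w 0.7836211684029273
```

Next carton A (671,-226), axis -19°. Turn in stages, held above the bottle's height.

Request:
move_arm:
  steps:
    - [[0.85,0,0,0.06,-0.3],[0.85,0,0,0.06,-0.6],[0.85,-0.01,-0.1,0.06,-0.9],[0.85,-0.02,-0.2,0.06,-1],[0.85,-0.035,-0.3,0.06,-1],[0.85,-0.035,-0.415,0.06,-1]]

```text
time_s: 21.1
tcp_pos: [670.0, -225.6, 188.6]
orientation: [0.86, 0.51, 0.016, -0.008]
ft_force: [1.1, 0.7, 0.0]
gripper_width: 0.846
```

Request:
move_arm:
  steps:
    - [[0.85,0,0,0,-0.3],[0.85,0,0,0,-0.6],[0.85,0,0,0,-0.9],[0.85,0,0,0,-1],[0.85,0,0,0,-1]]

```text
time_s: 21.6
tcp_pos: [669.6, -225.1, 187.8]
orientation: [0.959, 0.282, 0.017, -0.004]
ft_force: [0.4, 0.3, 0.3]
gripper_width: 0.852
```

Request:
move_arm:
  steps:
    - [[0.85,0,0,0,-0.3],[0.85,0,0,0,-0.6],[0.85,0,0,0,-0.9],[0.85,0,0,0,-1],[0.85,0,0,0,-1]]

```text
time_s: 22.1
tcp_pos: [669.3, -224.8, 187.3]
orientation: [0.999, 0.036, 0.017, 0.0]
ft_force: [-0.6, 0.6, -0.4]
gripper_width: 0.855
```

```bash
python3 st.py
python3 - <<'E'
from h import *
im=viewer.get_image("scene")[:,:,::-1]
cv2.imwrite("pics/s9.png",cv2.resize(im[180:400,160:440],None,fx=2.5,fy=2.5))
ref=cv2.imread("pics/scene0.png")
for k,(a,b) in {"A":(271,335),"B":(262,282),"D":(236,246),"E":(182,272)}.items():
    print(k,abs(ref[b:b+34,a:a+24].astype(int)-im[b:b+34,a:a+24]).mean())
E
```

```text
t 22.1 tcp [ 669.34 -224.78  187.31] jaw deg 4.183659858192949 q [ 0.2   0.84  0.13  1.38 -0.14  0.9   0.44] F [-0.62  0.57 -0.4 ] w 0.8546721955917218
A 11.482843137254902
B 34.692401960784316
D 26.00531045751634
E 6.435866013071895
```

View pics/s9.png

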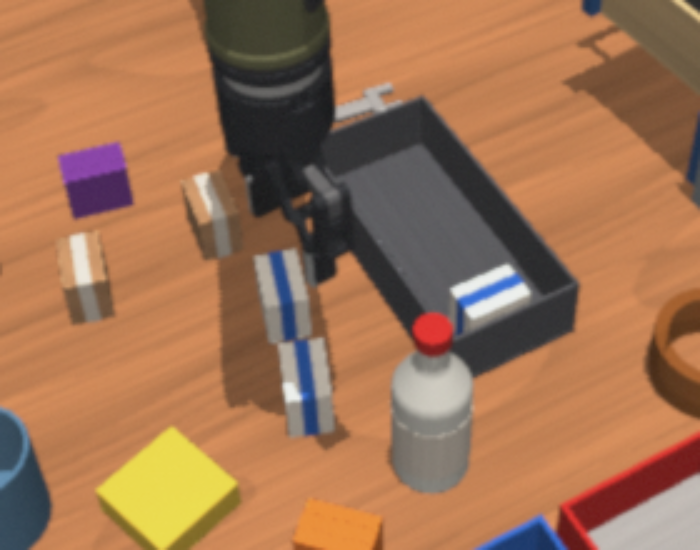

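C sits upright in the bin; A and the others have not moved. Align with A and descend.

Request:
move_arm:
  steps:
    - [[0.85,0.004,-0.002,0,-0.3],[0.85,0.004,-0.002,0,-0.6],[0.85,0.004,-0.002,-0.1,-0.82],[0.85,0.004,-0.002,-0.2,-0.82],[0.85,0.004,-0.002,-0.28,-0.82],[0.85,0.004,-0.002,-0.28,-0.82]]

```text
time_s: 22.75
tcp_pos: [667.0, -223.9, 70.0]
orientation: [0.986, -0.166, 0.012, 0.002]
ft_force: [-0.6, 0.9, 0.1]
gripper_width: 0.847
```

```bash
python3 st.py
python3 - <<'E'
from h import *
im=viewer.get_image("scene")[:,:,::-1]
cv2.imwrite("pics/s10.png",cv2.resize(im[200:380,200:400],None,fx=3,fy=3))
E
```

```text
t 22.75 tcp [ 666.98 -223.93   70.  ] jaw deg -19.162171209437215 q [ 0.15  0.99  0.21  1.45 -0.27  0.7   0.14] F [-0.6   0.91  0.12] w 0.8474458345651192
```

View pics/s10.png

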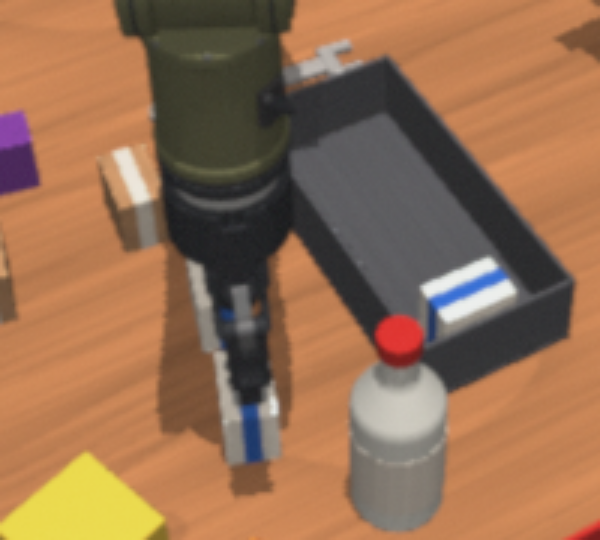

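Request:
move_arm:
  steps:
    - [[0.85,0.01,-0.004,0,0],[0.85,0.01,-0.004,0,0],[0.85,0.01,-0.004,-0.06,0],[0.85,0.01,-0.004,-0.11,0],[0.85,0.01,-0.004,-0.135,0],[0.85,0.01,-0.004,-0.135,0],[0.85,0.01,-0.004,-0.135,0]]

```text
time_s: 23.5
tcp_pos: [674.2, -227.1, 20.5]
orientation: [0.986, -0.167, 0.015, 0.003]
ft_force: [-0.4, 0.2, -0.7]
gripper_width: 0.849
```

Request:
move_arm:
  steps:
    - [[0.3,0,0,0,0],[0.3,0,0,0,0],[0.3,0,0,0,0],[0.3,0,0,0,0],[0.3,0,0,0,0]]

```text
time_s: 24.0
tcp_pos: [675.3, -227.8, 22.5]
orientation: [0.986, -0.167, 0.017, 0.003]
ft_force: [-0.7, -0.1, 6.3]
gripper_width: 0.653
```

```bash
python3 st.py
```

```text
t 24.0 tcp [ 675.28 -227.76   22.53] jaw deg -19.18898656154251 q [ 0.17  1.06  0.19  1.44 -0.28  0.63  0.15] F [-0.74 -0.15  6.3 ] w 0.653384378499152
```

Gripped. Lift, turn to −90°, carry to slot x≈631.

Request:
move_arm:
  steps:
    - [[0.3,0,0,0.1,0],[0.3,0,0,0.2,0],[0.3,0,0,0.3,0],[0.3,0,0,0.38,-0.3],[0.3,-0.02,0.06,0.38,-0.6],[0.3,-0.04,0.12,0.38,-0.9],[0.3,-0.06,0.2,0.38,-1],[0.3,-0.08,0.3,0.38,-1],[0.3,-0.11,0.422,0.38,-1],[0.3,-0.11,0.422,0.38,-1]]

```text
time_s: 25.0
tcp_pos: [630.3, -47.5, 173.9]
orientation: [0.916, -0.4, 0.012, 0.004]
ft_force: [0.9, 1.1, -1.2]
gripper_width: 0.65
```

Request:
move_arm:
  steps:
    - [[0.3,0,0,0,-0.3],[0.3,0,0,0,-0.6],[0.3,0,0,0,-0.9],[0.3,0,0,0,-1],[0.3,0,0,0,-1]]

```text
time_s: 25.5
tcp_pos: [630.6, -47.2, 174.2]
orientation: [0.789, -0.614, 0.011, 0.007]
ft_force: [0.2, -0.5, -1.2]
gripper_width: 0.653
```

Request:
move_arm:
  steps:
    - [[0.3,0,0,0,-0.3],[0.3,0,0,0,-0.48],[0.3,0,0,0,-0.48]]

```text
time_s: 25.8
tcp_pos: [630.7, -47.1, 174.2]
orientation: [0.711, -0.704, 0.011, 0.008]
ft_force: [-0.5, 0.5, -0.8]
gripper_width: 0.651
```

```bash
python3 st.py
```

```text
t 25.8 tcp [630.74 -47.08 174.22] jaw deg -89.43041195919558 q [-0.34  0.85  0.64  1.63 -0.6   0.86 -1.03] F [-0.52  0.5  -0.8 ] w 0.6510819507751178
```

Request:
move_arm:
  steps:
    - [[0.3,0,-0.03,0,0],[0.3,0,-0.03,-0.1,0],[0.3,0,-0.03,-0.2,0],[0.3,0,-0.03,-0.26,0],[0.3,0,-0.03,-0.26,0]]

```text
time_s: 26.3
tcp_pos: [628.0, -59.4, 67.0]
orientation: [0.711, -0.703, 0.008, 0.01]
ft_force: [-1.0, -0.4, -0.5]
gripper_width: 0.653
```

```bash
python3 st.py
python3 - <<'E'
from h import *
im=viewer.get_image("scene")[:,:,::-1]
cv2.imwrite("pics/s11.png",cv2.resize(im[180:360,200:420],None,fx=3,fy=3))
E
```

```text
t 26.3 tcp [627.99 -59.38  66.98] jaw deg -89.36220526508527 q [-0.26  0.99  0.52  1.68 -0.69  0.66 -0.94] F [-1.02 -0.41 -0.52] w 0.6531831706948646
```

View pics/s11.png

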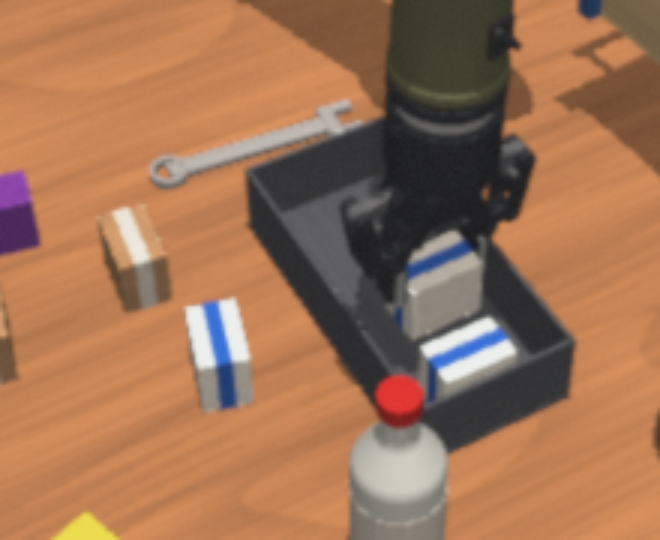

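A is over its slot, clear of C and the walls. Lower and release.

Request:
move_arm:
  steps:
    - [[0.3,0.004,0,-0.05,0],[0.3,0.004,0,-0.08,0],[0.3,0.004,0,-0.1,0],[0.3,0.004,0,-0.103,0],[0.3,0.004,0,-0.103,0]]

```text
time_s: 26.85
tcp_pos: [631.4, -60.1, 28.2]
orientation: [0.711, -0.703, 0.01, 0.009]
ft_force: [0.1, -0.0, -0.6]
gripper_width: 0.649
```

Request:
move_arm:
  steps:
    - [[0.3,0,0,-0.003,0],[0.78,0,0,0,0],[0.78,0,0,0,0],[0.78,0,0,0,0],[0.78,0,0,0.08,0],[0.78,0,0,0.18,0],[0.78,0,0,0.3,0],[0.78,0,0,0.36,0],[0.78,0,0,0.36,0]]

```text
time_s: 27.75
tcp_pos: [634.0, -61.2, 176.7]
orientation: [0.711, -0.703, 0.013, 0.007]
ft_force: [-0.3, -0.9, -0.6]
gripper_width: 0.78
```

```bash
python3 st.py
```

```text
t 27.75 tcp [633.99 -61.2  176.69] jaw deg -89.40524410262687 q [-0.32  0.85  0.64  1.62 -0.6   0.86 -1.01] F [-0.29 -0.86 -0.62] w 0.7801526606980825
```

Next carton B (578,-202), axis −15°.

Request:
move_arm:
  steps:
    - [[0.85,-0.03,-0.05,0,0.3],[0.85,-0.06,-0.1,0,0.6],[0.85,-0.1,-0.2,0,0.9],[0.85,-0.12,-0.3,0,1],[0.85,-0.138,-0.352,0,1],[0.85,-0.138,-0.352,0,1]]

```text
time_s: 28.35
tcp_pos: [576.1, -207.2, 176.4]
orientation: [0.861, -0.509, 0.014, 0.005]
ft_force: [0.0, -0.0, 0.6]
gripper_width: 0.848
```

Request:
move_arm:
  steps:
    - [[0.85,0,0,0,0.3],[0.85,0,0,0,0.6],[0.85,0,0,0,0.9],[0.85,0,0,0,1],[0.85,0,0,0,1]]

```text
time_s: 28.85
tcp_pos: [576.2, -205.5, 175.7]
orientation: [0.96, -0.279, 0.014, 0.0]
ft_force: [0.3, 0.3, -0.5]
gripper_width: 0.852
```

Request:
move_arm:
  steps:
    - [[0.85,0,0,0,0.3],[0.85,0,0,0,0.6],[0.85,0,0,0,0.6]]

```text
time_s: 29.15
tcp_pos: [576.2, -204.5, 175.2]
orientation: [0.991, -0.133, 0.014, -0.002]
ft_force: [-0.4, -0.2, 0.2]
gripper_width: 0.851
```

```bash
python3 st.py
python3 - <<'E'
from h import *
im=viewer.get_image("scene")[:,:,::-1]
cv2.imwrite("pics/s12.png",cv2.resize(im[180:360,160:420],None,fx=3,fy=3))
E
```

```text
t 29.15 tcp [ 576.22 -204.49  175.18] jaw deg -15.270909723596592 q [ 0.16  0.74  0.2   1.7  -0.22  0.7   0.21] F [-0.38 -0.24  0.24] w 0.8510130056613475
```

View pics/s12.png

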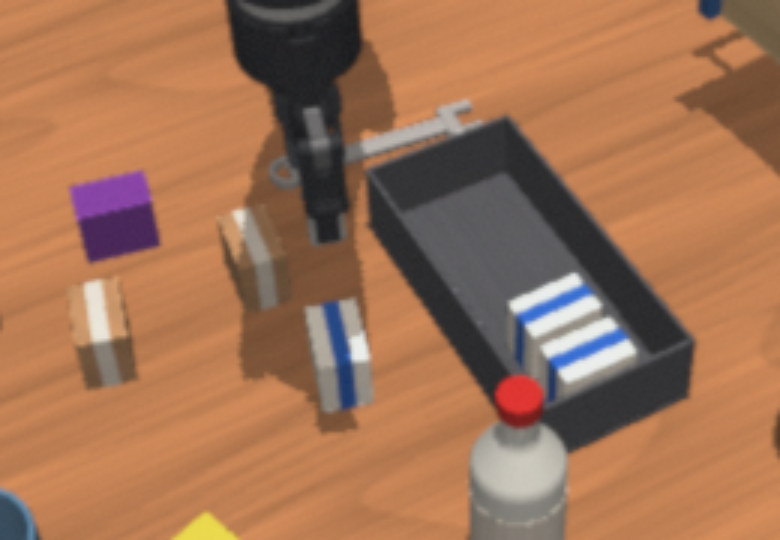

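Request:
move_arm:
  steps:
    - [[0.85,0.005,0.006,-0.1,0],[0.85,0.005,0.006,-0.2,0],[0.85,0.005,0.006,-0.28,0],[0.85,0.005,0.006,-0.34,0],[0.85,0.005,0.006,-0.38,0],[0.85,0.005,0.006,-0.393,0],[0.85,0.005,0.006,-0.393,0],[0.85,0.005,0.006,-0.393,0]]

```text
time_s: 30.0
tcp_pos: [579.2, -202.5, 19.1]
orientation: [0.991, -0.135, 0.015, -0.002]
ft_force: [0.6, 0.5, 0.7]
gripper_width: 0.851
```

Request:
move_arm:
  steps:
    - [[0.3,0,0,0,0],[0.3,0,0,0,0],[0.3,0,0,0,0],[0.3,0,0,0,0],[0.3,0,0,0,0]]

```text
time_s: 30.5
tcp_pos: [580.0, -202.9, 20.9]
orientation: [0.991, -0.135, 0.016, -0.002]
ft_force: [-0.7, 0.9, 6.0]
gripper_width: 0.649
```

```bash
python3 st.py
```

```text
t 30.5 tcp [ 580.01 -202.87   20.86] jaw deg -15.5234064669152 q [ 0.2   0.97  0.12  1.76 -0.27  0.39  0.25] F [-0.66  0.87  6.  ] w 0.6494804794355842
```

Request:
move_arm:
  steps:
    - [[0.3,0,0,0.1,0],[0.3,0,0,0.2,0],[0.3,0,0,0.3,0],[0.3,0,0,0.38,-0.3],[0.3,0.008,0.06,0.38,-0.6],[0.3,0.008,0.14,0.38,-0.9],[0.3,0.008,0.24,0.38,-1],[0.3,0.008,0.32,0.38,-1],[0.3,0.008,0.355,0.38,-1],[0.3,0.008,0.355,0.38,-1]]

```text
time_s: 31.5
tcp_pos: [583.5, -58.1, 173.1]
orientation: [0.927, -0.374, 0.016, 0.001]
ft_force: [0.1, -0.4, -0.1]
gripper_width: 0.652
```

Request:
move_arm:
  steps:
    - [[0.3,0,0,0,-0.3],[0.3,0,0,0,-0.6],[0.3,0,0,0,-0.9],[0.3,0,0,0,-1],[0.3,0,0,0,-1]]

```text
time_s: 32.0
tcp_pos: [583.5, -61.0, 173.5]
orientation: [0.805, -0.593, 0.016, 0.006]
ft_force: [0.0, 0.4, 0.2]
gripper_width: 0.65
```

Request:
move_arm:
  steps:
    - [[0.3,0,0,0,-0.3],[0.3,0,0,0,-0.6],[0.3,0,0,0,-0.6]]

```text
time_s: 32.3
tcp_pos: [583.6, -62.8, 173.6]
orientation: [-0.707, 0.707, -0.016, -0.009]
ft_force: [-0.9, 0.4, -0.3]
gripper_width: 0.658
```

```bash
python3 st.py
```

```text
t 32.3 tcp [583.58 -62.78 173.65] jaw deg -90.0179378300742 q [-0.34  0.8   0.65  1.78 -0.63  0.76 -0.96] F [-0.93  0.4  -0.29] w 0.6576448844973567
```

Request:
move_arm:
  steps:
    - [[0.3,0,0.009,-0.08,0],[0.3,0,0.009,-0.18,0],[0.3,0,0.009,-0.26,0],[0.3,0,0.009,-0.31,0],[0.3,0,0.009,-0.34,0],[0.3,0,0.009,-0.36,0],[0.3,0,0.009,-0.36,0],[0.3,0,0.009,-0.36,0]]

```text
time_s: 33.1
tcp_pos: [584.3, -59.6, 30.5]
orientation: [0.707, -0.707, 0.016, 0.008]
ft_force: [-0.6, -0.4, -0.5]
gripper_width: 0.649
```

```bash
python3 st.py
python3 - <<'E'
from h import *
im=viewer.get_image("scene")[:,:,::-1]
cv2.imwrite("pics/s13.png",cv2.resize(im[180:360,160:420],None,fx=3,fy=3))
E
```

```text
t 33.1 tcp [584.28 -59.62  30.55] jaw deg -89.98727019402172 q [-0.24  0.99  0.44  1.84 -0.79  0.47 -0.83] F [-0.55 -0.41 -0.47] w 0.6493449785608589
```

View pics/s13.png

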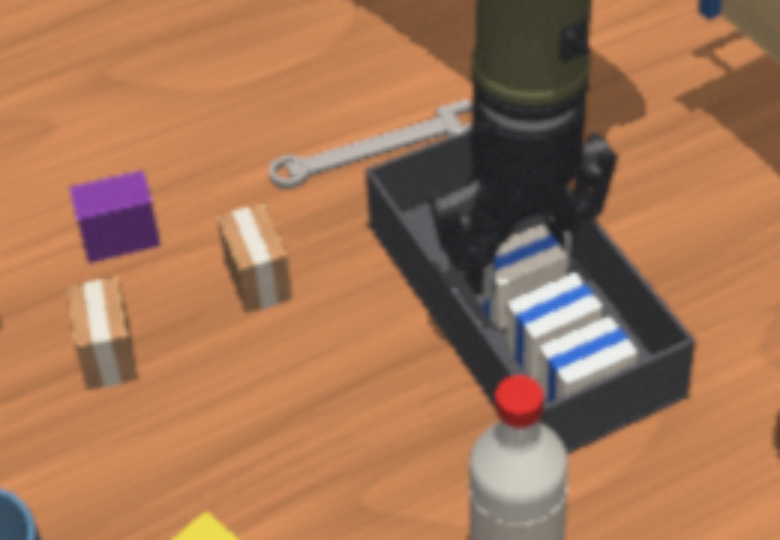

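Request:
move_arm:
  steps:
    - [[0.3,0,0,-0.008,0],[0.3,0,0,-0.014,0],[0.3,0,0,-0.014,0],[0.78,0,0,-0.014,0],[0.78,0,0,-0.014,0],[0.78,0,0,-0.014,0],[0.78,0,0,0.06,0],[0.78,0,0,0.16,0],[0.78,0,0,0.28,0],[0.78,0,0,0.36,0],[0.78,0,0,0.36,0]]

```text
time_s: 34.25
tcp_pos: [587.3, -60.8, 179.5]
orientation: [-0.707, 0.707, -0.02, -0.005]
ft_force: [0.1, -0.6, 0.3]
gripper_width: 0.784
```

```bash
python3 st.py
```

```text
t 34.25 tcp [587.33 -60.83 179.49] jaw deg -90.02709852564968 q [-0.35  0.8   0.66  1.78 -0.63  0.76 -0.96] F [ 0.13 -0.61  0.34] w 0.7835890799475295
```

Next carton D (466,-218), axis −2.6°.

Request:
move_arm:
  steps:
    - [[0.85,-0.05,-0.05,0,0.3],[0.85,-0.1,-0.12,0,0.6],[0.85,-0.18,-0.2,0,0.9],[0.85,-0.25,-0.3,0,1],[0.85,-0.304,-0.385,0,1],[0.85,-0.304,-0.385,0,1]]

```text
time_s: 34.85
tcp_pos: [461.0, -221.1, 179.6]
orientation: [0.857, -0.515, 0.021, 0.002]
ft_force: [-0.0, -0.4, 0.4]
gripper_width: 0.848
```

Request:
move_arm:
  steps:
    - [[0.85,0,0,0,0.3],[0.85,0,0,0,0.6],[0.85,0,0,0,0.9],[0.85,0,0,0,1],[0.85,0,0,0,1]]

```text
time_s: 35.35
tcp_pos: [461.0, -220.4, 179.1]
orientation: [0.958, -0.287, 0.02, -0.003]
ft_force: [0.3, 1.3, 0.7]
gripper_width: 0.847
```

Request:
move_arm:
  steps:
    - [[0.85,0,0,0,0.3],[0.85,0,0,0,0.6],[0.85,0,0,0,0.9],[0.85,0,0,0,1],[0.85,0,0,0,1]]

```text
time_s: 35.85
tcp_pos: [461.0, -219.9, 178.7]
orientation: [0.999, -0.042, 0.018, -0.009]
ft_force: [0.8, -0.5, -0.7]
gripper_width: 0.849
```

```bash
python3 st.py
python3 - <<'E'
from h import *
im=viewer.get_image("scene")[:,:,::-1]
cv2.imwrite("pics/s14.png",cv2.resize(im[180:360,160:420],None,fx=3,fy=3))
E
```

```text
t 35.85 tcp [ 460.97 -219.92  178.66] jaw deg -4.779596437538271 q [ 0.32  0.61  0.09  2.   -0.17  0.51  0.45] F [ 0.82 -0.46 -0.7 ] w 0.8494754343759883
```

View pics/s14.png

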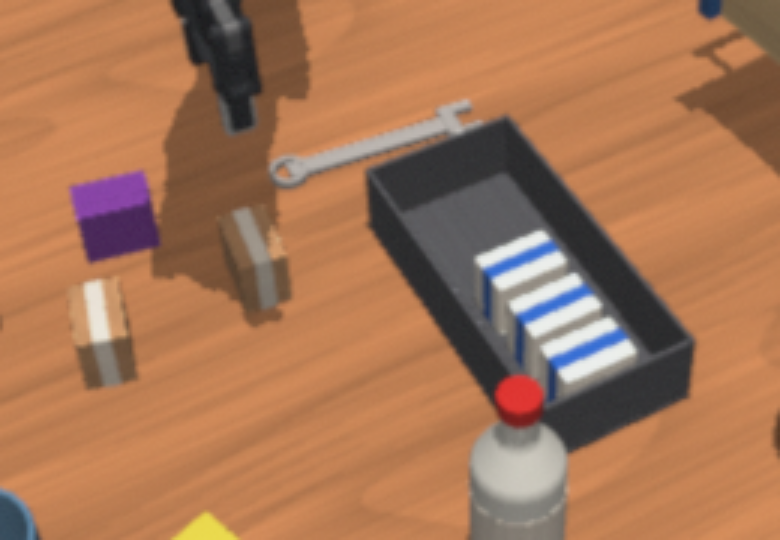

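Request:
move_arm:
  steps:
    - [[0.85,0.011,0.005,-0.1,0.08],[0.85,0.011,0.005,-0.2,0.08],[0.85,0.011,0.005,-0.28,0.08],[0.85,0.011,0.005,-0.34,0.08],[0.85,0.011,0.005,-0.38,0.08],[0.85,0.011,0.005,-0.4,0.08],[0.85,0.011,0.005,-0.4,0.08],[0.85,0.011,0.005,-0.4,0.08]]

```text
time_s: 36.7
tcp_pos: [465.7, -218.0, 19.2]
orientation: [1.0, -0.022, 0.019, -0.009]
ft_force: [-0.0, 0.2, 0.2]
gripper_width: 0.848
```

Request:
move_arm:
  steps:
    - [[0.3,0,0,0,0],[0.3,0,0,0,0],[0.3,0,0,0,0],[0.3,0,0,0,0],[0.3,0,0,0,0]]

```text
time_s: 37.2
tcp_pos: [466.2, -218.2, 20.5]
orientation: [1.0, -0.022, 0.019, -0.008]
ft_force: [-0.4, -0.1, 5.1]
gripper_width: 0.661
```

```bash
python3 st.py
```

```text
t 37.2 tcp [ 466.22 -218.22   20.53] jaw deg -2.591688953053781 q [ 0.37  0.91 -0.    2.06 -0.19  0.14  0.51] F [-0.39 -0.07  5.11] w 0.6614893075591971
```

Carry D to slot x≈541 (kept a bit farther out because joint 6 gets near its limit close to the base).

Request:
move_arm:
  steps:
    - [[0.3,0,0,0.1,0],[0.3,0,0,0.2,0],[0.3,0,0,0.3,0],[0.3,0,0,0.38,-0.3],[0.3,0.04,0.06,0.38,-0.6],[0.3,0.08,0.14,0.38,-0.9],[0.3,0.12,0.24,0.38,-1],[0.3,0.16,0.33,0.38,-1],[0.3,0.187,0.392,0.38,-1],[0.3,0.187,0.392,0.38,-1]]

```text
time_s: 38.2
tcp_pos: [542.9, -55.2, 172.8]
orientation: [0.964, -0.265, 0.021, -0.005]
ft_force: [-0.1, -0.3, -1.2]
gripper_width: 0.658
```

Request:
move_arm:
  steps:
    - [[0.3,0,0,0,-0.3],[0.3,0,0,0,-0.6],[0.3,0,0,0,-0.9],[0.3,0,0,0,-1],[0.3,0,0,0,-1]]

```text
time_s: 38.7
tcp_pos: [542.5, -55.6, 173.2]
orientation: [0.868, -0.495, 0.022, 0.0]
ft_force: [-0.2, -0.4, -1.1]
gripper_width: 0.658
```

Request:
move_arm:
  steps:
    - [[0.3,0,0,0,-0.3],[0.3,0,0,0,-0.6],[0.3,0,0,0,-0.9],[0.3,0,0,0,-1],[0.3,0,0,0,-1]]

```text
time_s: 39.2
tcp_pos: [542.2, -55.9, 173.4]
orientation: [0.719, -0.695, 0.021, 0.006]
ft_force: [-0.2, 0.3, -0.8]
gripper_width: 0.66
```

```bash
python3 st.py
```

```text
t 39.2 tcp [542.25 -55.86 173.39] jaw deg -88.04608743367999 q [-0.37  0.75  0.64  1.92 -0.66  0.66 -0.87] F [-0.24  0.3  -0.81] w 0.659664644984887
```

Request:
move_arm:
  steps:
    - [[0.3,-0.004,-0.008,-0.08,-0.07],[0.3,-0.004,-0.008,-0.18,-0.07],[0.3,-0.004,-0.008,-0.26,-0.07],[0.3,-0.004,-0.008,-0.31,-0.07],[0.3,-0.004,-0.008,-0.34,-0.07],[0.3,-0.004,-0.008,-0.36,-0.07],[0.3,-0.004,-0.008,-0.36,-0.07],[0.3,-0.004,-0.008,-0.36,-0.07]]

```text
time_s: 40.0
tcp_pos: [541.2, -59.3, 30.2]
orientation: [-0.707, 0.707, -0.022, -0.006]
ft_force: [0.1, -0.9, -1.2]
gripper_width: 0.66
```

```bash
python3 st.py
python3 - <<'E'
from h import *
im=viewer.get_image("scene")[:,:,::-1]
cv2.imwrite("pics/s15.png",cv2.resize(im[180:360,160:420],None,fx=3,fy=3))
E
```

```text
t 40.0 tcp [541.23 -59.31  30.19] jaw deg -90.04219502992952 q [-0.21  0.95  0.37  1.98 -0.88  0.34 -0.72] F [ 0.08 -0.88 -1.2 ] w 0.6603693768229818
```

View pics/s15.png

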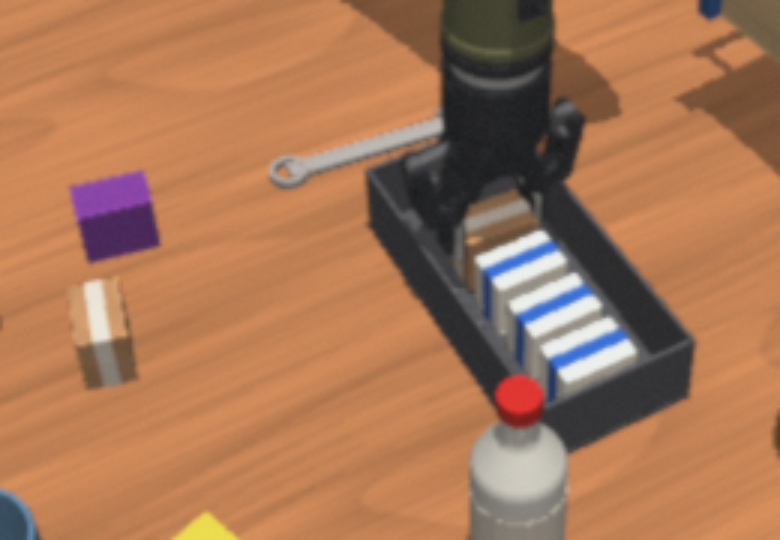

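Request:
move_arm:
  steps:
    - [[0.3,0,0,-0.008,0],[0.3,0,0,-0.014,0],[0.3,0,0,-0.014,0],[0.78,0,0,-0.014,0],[0.78,0,0,-0.014,0],[0.78,0,0,-0.014,0],[0.78,0,0,0.06,0],[0.78,0,0,0.16,0],[0.78,0,0,0.28,0],[0.78,0,0,0.36,0],[0.78,0,0,0.36,0]]

```text
time_s: 41.15
tcp_pos: [544.0, -60.3, 178.6]
orientation: [-0.707, 0.707, -0.025, -0.003]
ft_force: [0.8, 0.4, -0.6]
gripper_width: 0.775
```

```bash
python3 st.py
```

```text
t 41.15 tcp [544.01 -60.33 178.58] jaw deg -90.06978368918111 q [-0.38  0.75  0.67  1.92 -0.68  0.67 -0.88] F [ 0.79  0.37 -0.63] w 0.7745947729019633
```

Last: carton E (478,-340), axis −8°.

Request:
move_arm:
  steps:
    - [[0.85,-0.03,-0.1,0,0.3],[0.85,-0.06,-0.22,0,0.6],[0.85,-0.09,-0.34,0,0.9],[0.85,-0.12,-0.46,0,1],[0.85,-0.15,-0.58,0,1],[0.85,-0.164,-0.695,0,1],[0.85,-0.164,-0.695,0,1],[0.85,-0.164,-0.695,0,1]]

```text
time_s: 41.95
tcp_pos: [477.3, -339.2, 177.7]
orientation: [0.859, -0.512, 0.025, -0.003]
ft_force: [1.5, 0.7, -0.1]
gripper_width: 0.849
```

Request:
move_arm:
  steps:
    - [[0.85,0,0,0,0.3],[0.85,0,0,0,0.6],[0.85,0,0,0,0.9],[0.85,0,0,0,1],[0.85,0,0,0,1]]

```text
time_s: 42.45
tcp_pos: [477.9, -336.7, 177.1]
orientation: [0.959, -0.282, 0.023, -0.011]
ft_force: [0.5, 0.2, 0.8]
gripper_width: 0.855
```

Request:
move_arm:
  steps:
    - [[0.85,0,0,0,0.3],[0.85,0,0,0,0.6],[0.85,0,0,0,0.86],[0.85,0,0,0,0.86]]

```text
time_s: 42.85
tcp_pos: [478.3, -335.2, 176.8]
orientation: [0.997, -0.07, 0.02, -0.016]
ft_force: [-0.5, -0.5, 0.3]
gripper_width: 0.851
```

```bash
python3 st.py
python3 - <<'E'
from h import *
im=viewer.get_image("scene")[:,:,::-1]
cv2.imwrite("pics/s16.png",cv2.resize(im[180:360,120:400],None,fx=2.8,fy=2.8))
im=viewer.get_image("top")[:,:,::-1]
cv2.imwrite("pics/t16.png",cv2.resize(im[120:330,260:520],None,fx=2.8,fy=2.8))
E
```

```text
t 42.85 tcp [ 478.33 -335.22  176.77] jaw deg -8.08763814974768 q [ 0.49  0.7   0.12  1.77 -0.2   0.66  0.6 ] F [-0.51 -0.49  0.28] w 0.8509036302046354
```

View pics/s16.png

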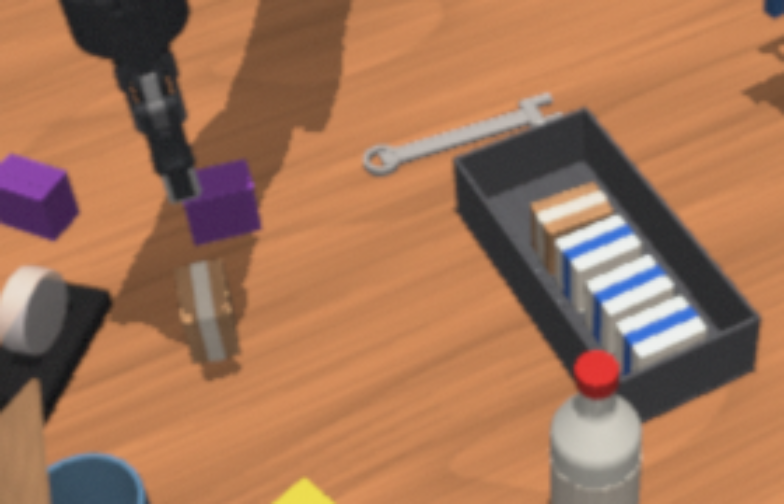

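View pics/t16.png

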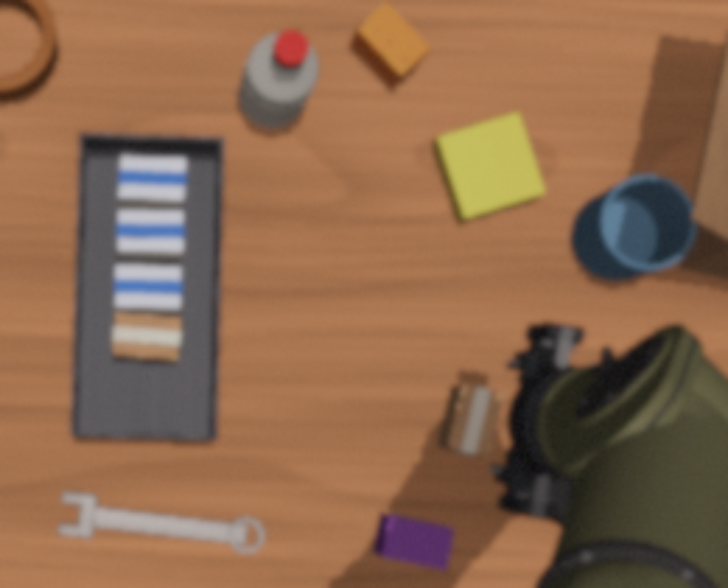

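E has not moved and the four loaded cartons stand in a row. Descend on E.

Request:
move_arm:
  steps:
    - [[0.85,0,-0.01,-0.1,0],[0.85,0,-0.01,-0.2,0],[0.85,0,-0.01,-0.28,0],[0.85,0,-0.01,-0.34,0],[0.85,0,-0.01,-0.38,0],[0.85,0,-0.01,-0.395,0],[0.85,0,-0.01,-0.395,0],[0.85,0,-0.01,-0.395,0]]

```text
time_s: 43.75
tcp_pos: [478.9, -339.9, 19.8]
orientation: [0.997, -0.072, 0.02, -0.015]
ft_force: [0.1, -0.8, 0.4]
gripper_width: 0.847
```

Request:
move_arm:
  steps:
    - [[0.3,0,0,0,0],[0.3,0,0,0,0],[0.3,0,0,0,0],[0.3,0,0,0,0],[0.3,0,0,0,0]]

```text
time_s: 44.25
tcp_pos: [479.5, -340.5, 21.6]
orientation: [0.997, -0.072, 0.021, -0.015]
ft_force: [-1.1, 1.3, 6.0]
gripper_width: 0.666
```

```bash
python3 st.py
```

```text
t 44.25 tcp [ 479.48 -340.47   21.56] jaw deg -8.342055516967022 q [ 0.54  0.95  0.04  1.83 -0.24  0.35  0.65] F [-1.05  1.29  6.03] w 0.6664074586674759
```

Request:
move_arm:
  steps:
    - [[0.3,0,0,0.1,0],[0.3,0,0,0.2,0],[0.3,0,0,0.3,0],[0.3,0,0.05,0.38,-0.3],[0.3,0.01,0.15,0.38,-0.6],[0.3,0.02,0.26,0.38,-0.9],[0.3,0.03,0.38,0.38,-1],[0.3,0.04,0.5,0.38,-1],[0.3,0.044,0.61,0.38,-1],[0.3,0.044,0.69,0.38,-1],[0.3,0.044,0.69,0.38,-1]]

```text
time_s: 45.35
tcp_pos: [497.1, -57.8, 173.8]
orientation: [0.95, -0.312, 0.023, -0.011]
ft_force: [-0.4, -1.0, -2.1]
gripper_width: 0.665
```

Request:
move_arm:
  steps:
    - [[0.3,0,0,0,-0.3],[0.3,0,0,0,-0.6],[0.3,0,0,0,-0.9],[0.3,0,0,0,-1],[0.3,0,0,0,-1]]

```text
time_s: 45.85
tcp_pos: [497.3, -58.3, 174.4]
orientation: [0.843, -0.538, 0.026, -0.005]
ft_force: [-0.8, -0.4, -1.1]
gripper_width: 0.665
```

Request:
move_arm:
  steps:
    - [[0.3,0,0,0,-0.3],[0.3,0,0,0,-0.6],[0.3,0,0,0,-0.85],[0.3,0,0,0,-0.85]]

```text
time_s: 46.25
tcp_pos: [497.6, -58.6, 174.6]
orientation: [0.71, -0.703, 0.027, 0.0]
ft_force: [-0.2, -1.0, -1.6]
gripper_width: 0.664
```

```bash
python3 st.py
```

```text
t 46.25 tcp [497.57 -58.58 174.61] jaw deg -89.44951047353545 q [-0.38  0.7   0.65  2.06 -0.73  0.57 -0.79] F [-0.19 -1.05 -1.61] w 0.6639520124439584
```

Request:
move_arm:
  steps:
    - [[0.3,0,0,-0.08,0],[0.3,0,0,-0.18,0],[0.3,0,0,-0.26,0],[0.3,0,0,-0.31,0],[0.3,0,0,-0.34,0],[0.3,0,0,-0.36,0],[0.3,0,0,-0.36,0],[0.3,0,0,-0.36,0]]

```text
time_s: 47.05
tcp_pos: [497.9, -58.9, 31.1]
orientation: [0.711, -0.703, 0.027, 0.0]
ft_force: [0.7, 0.2, -0.8]
gripper_width: 0.664
```

```bash
python3 st.py
python3 - <<'E'
from h import *
im=viewer.get_image("scene")[:,:,::-1]
cv2.imwrite("pics/s17.png",cv2.resize(im[180:360,160:420],None,fx=3,fy=3))
E
```

```text
t 47.05 tcp [497.95 -58.91  31.14] jaw deg -89.41035403289138 q [-0.13  0.9   0.21  2.12 -0.95  0.16 -0.62] F [ 0.67  0.16 -0.75] w 0.6642957110670811
```

View pics/s17.png

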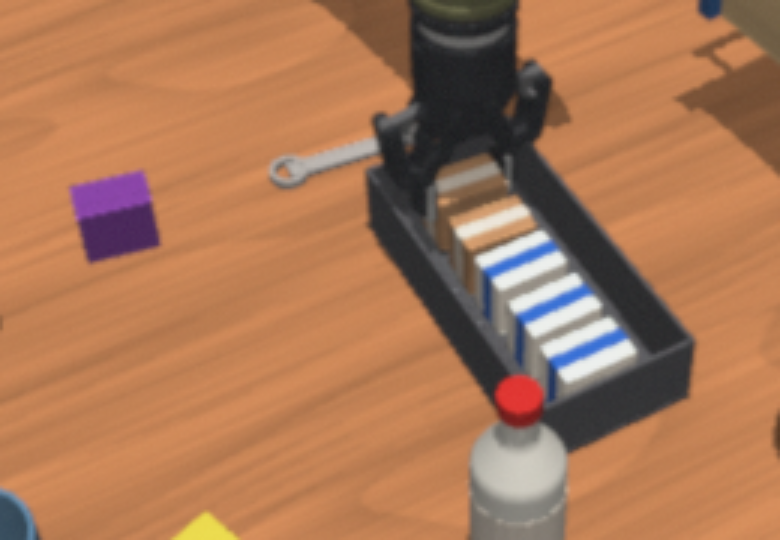

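Request:
move_arm:
  steps:
    - [[0.3,0,0,-0.007,0],[0.3,0,0,-0.011,0],[0.3,0,0,-0.011,0],[0.78,0,0,-0.011,0],[0.78,0,0,-0.011,0],[0.78,0,0,-0.011,0],[0.78,0,0,0.06,0],[0.78,0,0,0.16,0],[0.78,0,0,0.28,0],[0.78,0,0,0.4,0],[0.78,0,0,0.45,0],[0.78,0,0,0.45,0]]

```text
time_s: 48.3
tcp_pos: [499.8, -59.2, 214.1]
orientation: [0.711, -0.703, 0.03, -0.002]
ft_force: [1.0, -0.3, -0.0]
gripper_width: 0.78
```

```bash
python3 st.py
```

```text
t 48.3 tcp [499.84 -59.2  214.14] jaw deg -89.40193362677144 q [-0.43  0.65  0.73  2.02 -0.65  0.66 -0.85] F [ 0.99 -0.27 -0.01] w 0.7797249527807795
```

All five are in. Next I shut the drawer: close the fingers and go in front of the handle.

Request:
move_arm:
  steps:
    - [[0,-0.05,0.1,0.05,0],[0,-0.1,0.2,0.05,0],[0,-0.15,0.3,0.05,0],[0,-0.2,0.42,0.05,0],[0,-0.25,0.54,0.05,0],[0,-0.28,0.66,0.05,0],[0,-0.31,0.78,0.05,0],[0,-0.31,0.83,0.05,0],[0,-0.31,0.83,0.05,0],[0,-0.31,0.83,0.05,0]]

```text
time_s: 49.3
tcp_pos: [375.2, 272.3, 233.2]
orientation: [0.711, -0.702, 0.03, -0.001]
ft_force: [-0.3, -1.1, -0.6]
gripper_width: -0.003
```

```bash
python3 st.py
python3 - <<'E'
from h import *
im=viewer.get_image("scene")[:,:,::-1]; cv2.imwrite("pics/scene18.png",im)
im=viewer.get_image("top")[:,:,::-1]; cv2.imwrite("pics/top18.png",im)
E
```

```text
t 49.3 tcp [375.19 272.32 233.19] jaw deg -89.34797407616205 q [-1.31  0.65  0.92  2.07 -0.69  0.74 -1.53] F [-0.34 -1.14 -0.61] w -0.0026998099783758366
```

View pics/scene18.png

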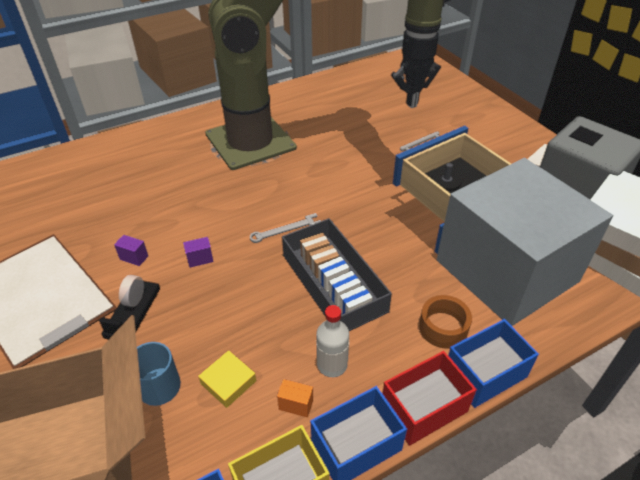

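View pics/top18.png

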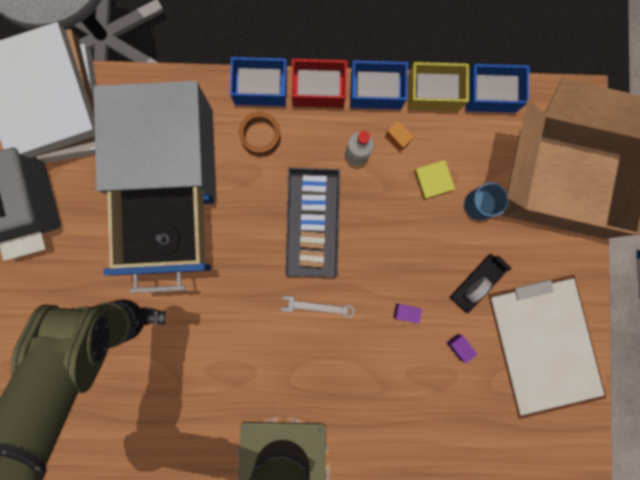

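All five cartons stand in the bin (top view (313,183)–(312,258)), the foot is in the drawer at (163,239), and the bystanders are where they were. Lower and push.

Request:
move_arm:
  steps:
    - [[0,0,0.004,-0.08,0],[0,0,0.004,-0.16,0],[0,0,0.004,-0.21,0],[0,0,0.004,-0.21,0],[0,0,0.004,-0.21,0]]

```text
time_s: 49.9
tcp_pos: [376.3, 271.4, 150.3]
orientation: [0.709, -0.705, 0.03, -0.001]
ft_force: [-0.0, 0.1, 1.1]
gripper_width: -0.0
```

Request:
move_arm:
  steps:
    - [[0,0.03,0.002,0,0],[0,0.05,0.003,0,0],[0,0.07,0.005,0,0],[0,0.09,0.006,0,0],[0,0.11,0.008,0,0],[0,0.13,0.009,0,0],[0,0.15,0.01,0,0],[0,0.15,0.01,0,0]]

```text
time_s: 50.7
tcp_pos: [438.2, 275.4, 150.4]
orientation: [0.709, -0.705, 0.031, -0.002]
ft_force: [0.7, 0.0, -0.0]
gripper_width: 0.0
```

```bash
python3 st.py
python3 - <<'E'
from h import *
im=viewer.get_image("scene")[:,:,::-1]; cv2.imwrite("pics/s19.png",cv2.resize(im[60:260,360:620],None,fx=2.5,fy=2.5))
E
```

```text
t 50.7 tcp [438.18 275.42 150.4 ] jaw deg -89.73671788759395 q [-1.11  0.81  0.74  2.01 -0.83  0.63 -1.39] F [ 0.72  0.03 -0.01] w 0.0004359646592079005
```

View pics/s19.png

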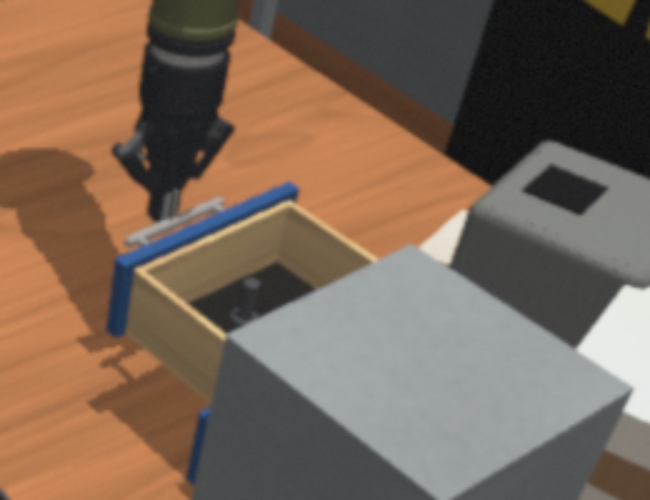

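Drawer is sliding in and the foot is still upright. Continue gently.

Request:
move_arm:
  steps:
    - [[0,0.03,0.002,0,0],[0,0.055,0.004,0,0],[0,0.08,0.006,0,0],[0,0.105,0.007,0,0],[0,0.13,0.009,0,0],[0,0.155,0.011,0,0],[0,0.18,0.013,0,0],[0,0.205,0.014,0,0],[0,0.23,0.016,0,0],[0,0.25,0.018,0,0],[0,0.25,0.018,0,0]]

```text
time_s: 51.85
tcp_pos: [539.4, 282.1, 150.6]
orientation: [0.709, -0.705, 0.032, -0.002]
ft_force: [0.3, -0.2, 1.4]
gripper_width: -0.003
```

Request:
move_arm:
  steps:
    - [[0,0.02,0.001,0,0],[0,0.035,0.003,0,0],[0,0.05,0.004,0,0],[0,0.05,0.004,0,0]]

```text
time_s: 52.25
tcp_pos: [560.9, 283.4, 150.9]
orientation: [0.708, -0.705, 0.032, -0.003]
ft_force: [-0.3, 0.3, -0.2]
gripper_width: -0.004
```

Request:
move_arm:
  steps:
    - [[0,0.01,0.001,0,0],[0,0.02,0.001,0,0],[0,0.02,0.001,0,0]]

```text
time_s: 52.55
tcp_pos: [568.5, 284.1, 150.7]
orientation: [0.708, -0.705, 0.032, -0.003]
ft_force: [-3.4, 0.3, -0.0]
gripper_width: 0.0
```

Request:
move_arm:
  steps:
    - [[0,0.008,0.001,0,0],[0,0.015,0.001,0,0],[0,0.015,0.001,0,0]]

```text
time_s: 52.85
tcp_pos: [568.8, 284.4, 149.9]
orientation: [0.709, -0.705, 0.027, 0.002]
ft_force: [-14.8, -0.3, 9.5]
gripper_width: -0.004
```

Request:
move_arm:
  steps:
    - [[0,0.01,0.001,0,0],[0,0.015,0.001,0,0],[0,0.015,0.001,0,0]]

```text
time_s: 53.15
tcp_pos: [568.6, 284.8, 149.4]
orientation: [0.709, -0.705, 0.022, 0.007]
ft_force: [-16.3, -0.5, 10.8]
gripper_width: 0.001
```

Shut stop felt (force 16 N, position steady at the predicted 569). Back off, up and away, then check.

Request:
move_arm:
  steps:
    - [[0,-0.03,0,0,0],[0,-0.1,0,0,0],[0,-0.15,0,0.1,0],[0,-0.2,0,0.2,0],[0,-0.3,0,0.25,0],[0,-0.4,0,0.25,0],[0,-0.4,0.1,0.25,0],[0,-0.4,0.2,0.25,0],[0,-0.4,0.2,0.25,0],[0,-0.4,0.2,0.25,0]]

```text
time_s: 54.15
tcp_pos: [409.1, 365.6, 249.5]
orientation: [0.71, -0.704, 0.023, 0.006]
ft_force: [0.1, -1.1, -0.1]
gripper_width: 0.001
```

```bash
python3 st.py
python3 - <<'E'
from h import *
np.set_printoptions(precision=1,suppress=True)
a=viewer.get_image("scene")[:,:,::-1]; cv2.imwrite("pics/scene20.png",a)
b=viewer.get_image("top")[:,:,::-1]; cv2.imwrite("pics/top20.png",b)
cv2.imwrite("pics/s20z.png",cv2.resize(a[140:340,270:530],None,fx=3,fy=3,interpolation=cv2.INTER_CUBIC))
cv2.imwrite("pics/t20z.png",cv2.resize(b[75:290,85:350],None,fx=2.7,fy=2.7,interpolation=cv2.INTER_CUBIC))
r=cv2.imread("pics/top0.png"); d=abs(r.astype(int)-b).max(2)
print("top diff area near mug,tape,spray,wrench,notes,disp",[int((d[y-22:y+22,x-25:x+25]>40).sum()) for x,y in((488,202),(260,133),(362,147),(318,307),(435,180),(480,284))])
E
```

```text
t 54.15 tcp [409.1  365.58 249.46] jaw deg -89.58806220410209 q [-1.34  0.74  0.93  1.8  -0.66  0.96 -1.7 ] F [ 0.06 -1.12 -0.13] w 0.000985217214720204
top diff area near mug,tape,spray,wrench,notes,disp [0, 0, 0, 0, 0, 0]
```

View pics/s20z.png

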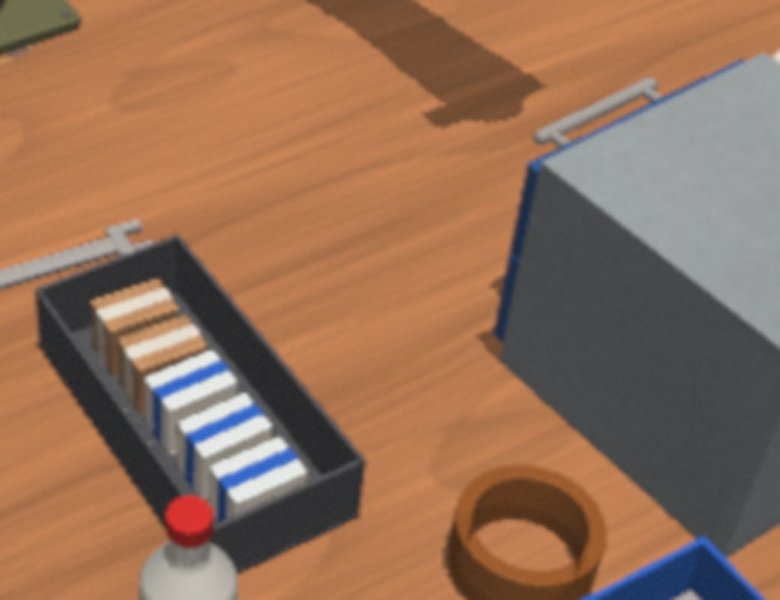

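View pics/t20z.png

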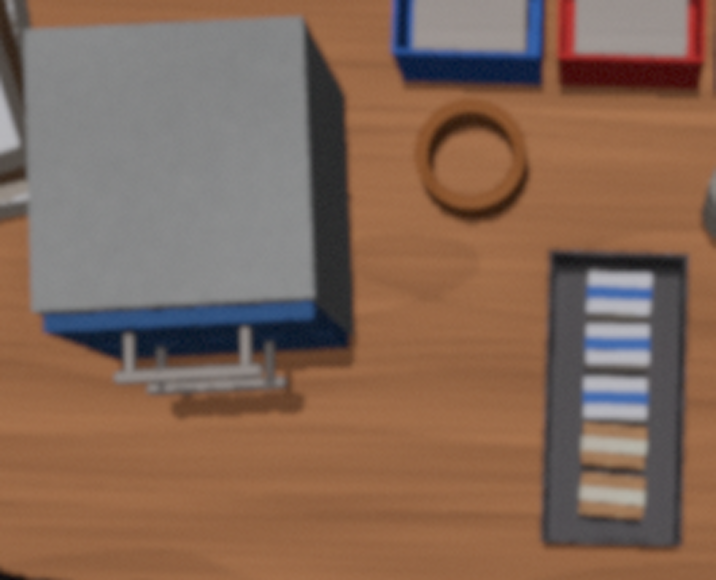

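The drawer front is flush with the cabinet (t20z (180,315)), all five cartons stand upright below the rim, and the image difference shows no change at the bystanders. Handing in.

```bash
python3 -c "
from station import hand_in
print(hand_in())"
```

```text
the job is handed in; nothing more can be done
None
```

The job is done and was handed in at about 54 s. I saw the foot in the top view, so I did not have to feel across the bin floor for it.

What I did, in order:
- **Drawer out:** pulled to its stop, where the force rose and the position held.
- **Foot:** lifted by its stud from the bin, then set upright on the drawer liner.
- **Cartons:** once the bin was empty, I stood all five upright in one row in it.
- **Drawer shut:** pushed in by the handle until it stopped, at 16 N.

**Last checks:**
- Both views show the drawer front flush with the cabinet.
- All five cartons sit below the rim.
- The top image shows no change from the start around any of the six bystanders.
- The foot was upright in the drawer early in the closing push. I could not see it once the drawer was shut.

**Disagreements:**
- The two-view heights of the carton tops came out at 43–56 mm, against 50 mm in the text. I put this down to picking the corners by eye.
- The stud top measured about 46 mm, against an expected 54 mm.
- The tool picked up a tilt of 2–4° over the run, but no placement was affected.

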